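# Turn the square tin against the post and press it home in the sink basket

### The arm

A 7-joint arm with a two-finger parallel gripper is mounted at the origin on the work surface. World frame = base frame: x ahead of the robot, y to its left, z up, the work surface at z = 0. Lengths are in m, angles in rad, forces in N, time in s.
With the tool pointing down it reaches from about 0.425 to 1.025 m from the base axis. Payload 3.6 kg.
Tool frame: the origin (TCP) lies midway between the tips of the shut fingers; the grasp point (between the pads) lies 19 mm behind it (manip.grip_point_offset is the z of the grasp point in the tool frame, in m); z points along the fingers, x is the direction in which the jaws open and shut, and the axes are right-handed (so a half turn about z gives the same grasp; the last joint's range is limited). The gripper opens to 85 mm and grips with 20 to 120 N. Pads are 22 mm wide; open, the fingers measure 114 mm over their backs; the gripper's body (76 mm by 85 mm) begins 54 mm behind the grasp point. The pads swing forward as they close: fully open they stand 13 mm farther back than shut.
Start: joints at [-1.254, 0.591, 0.048, 1.609, -0.033, 0.943, -0.034], TCP at [0.289, 0.665, 0.192] pointing down, gripper open.
Joint ranges: [-2.69, 2.69], [-0.47, 2.24], [-1.27, 1.36], [0.19, 2.51], [-1.53, 4.68], [0.08, 2.07], [-3.09, 3.09]. Speed limits (rad/s): [2.57, 2.57, 3.14, 3.14, 3.14, 3.14, 3.14].

### API

Orientations are given as a unit quaternion [x, y, z, w].
In Python, from cell import manip gives the robot as it stands.
- The arm moves only by the tool apply_moves, never from a script. Its argument "moves" is one flat list of numbers, 7 for each row, row after row: the turn, a rotation vector about the tool's x, y, z in degrees, then the shift along the tool's x, y, z in m, then the finger opening in m, from 0 to 0.0854. A call has 1 to 5 rows; each row is the pose to reach, as a shift and turn from the pose commanded when the call began, along the tool's axes at that moment; what a row does not reach only later rows make up. A row lasts 1/12 s, in which the tool goes at most 41.7 mm and 7.16 degrees, less where a joint would pass 70% of its speed; a pose out of reach is approached as far as the arm can. A call with a gripper value outside its range is refused whole. The fingers move at their own pace and stop on an object; the grip force is fixed at half the most. Time passes only in rows, so rows that repeat a pose let the fingers close. It gives the time, the measured TCP pose, the force and the opening at its end, in the units of the state.
- manip.observe(): the state, without advancing time (a new reading comes with each control period).
- manip.get_image(name): name is "scene" or "top"; returns (picture, depth): 480x640x3 uint8, red, green, blue; 480x640 float32, m along the optical axis (not along the pixel's ray), 0 where there is no reading.
- manip.camera_info(name): a dict with "mtx" (3x3 intrinsics, pixels), "R" (3x3) and "t" (3): a world point X has camera coordinates R X + t. Camera axes: x right, y down, z forward; pixel columns grow to the right and rows downward; lengths in m; the calibration is good to about 2 mm. A picture is of the moment at which its call begins. camera_info takes no time and is no camera call.
- manip.hand_in(): hands the job in, once; it reports no verdict.
Trained networks look in the newest picture that a camera, given by its name, has taken for a name from the list of things; names that differ only in an ending like _2 or _b are one class to them, and where a whole thing is asked for, a point or a joint stands for the part that bears it (a point fixed in the world has none). Each returns a list of dicts, best first, with "conf" (0 to 1); they miss things now and then, are a little off and sometimes report something else, mostly with a low value. They report only what shows in the picture. A call takes as long as a camera call.
- manip.masks_of(target, camera): "pixels" (480x640 bool, what is visible of it).
- manip.spot_point(target, camera): "at" ([x, y, z] in m, in the coordinates of the camera as it stood for that picture, good to about 4 mm: a listed point, or the origin of a listed thing).
The state is a dict: "t": time; "q": joint angles; "qvel": joint speeds; "effort": joint torques, N m; "position": TCP position; "orientation": TCP orientation; "contact_force": force on the tool from outside, world axes, zero at the start; "wrist_torque": the same for the moment, N m; "grip_width": opening from 0.0 (shut) to 1.0 (fully open).
Only numpy, scipy, OpenCV 4.12 (cv2) and the standard library are available. Lean on these libraries where they do the work, as an engineer would, in place of code of your own. Each camera call takes 0.05 s, during which the arm holds its last target.

### The job

In the pull-out basket the square tin has been put in with its lid tab facing left. Sliding it flat on the basket floor, push it against the upright corner post so that it swings a quarter turn about the post until the tab faces front, then slide it home behind the post, flush against the back rail and alongside the side guide (less than a finger's width off it), and press it firmly against the rail for a moment (about 10 to 15 N of push). The tin dents above 25 N, so watch the force all the way; do not shift the other things in the basket, and let go when done.

Things in the scene. Friction and masses are not known exactly. Their poses are not given: they have to be found in the camera images.
- basket: Fixed steel pull-out basket on the work surface. Origin: centre of its underside. x points to its back (away from the robot), y to its left, z up. Floor surface at z = 10 mm; inner space x -210..180, y -250..250 mm; wire walls reach z = 50 mm. The tin's home is right of the side guide, before the back rail: seated, the tin's centre is at x = 120, y -16..-4 mm, yaw 0
- post: Fixed, rigid upright round steel post, 14 mm diameter, 55 mm tall above the basket floor. Origin: centre of its foot on the floor, at basket x = +50, y = +50 mm. Its axes are parallel to the basket's
- rail: Fixed rigid back rail (does not yield), a straight bar 150 mm long along y and 30 mm high from the floor. Origin: on its front face (the face the tin is pressed against), at mid length and floor level, at basket x = +170, y = -25 mm. Axes parallel to the basket's; its front face is the plane x = 0 of its frame
- tin: Loose closed square aluminium tin, 100 x 100 x 45 mm high, 0.3 to 0.6 kg: too wide to grasp, to be slid (2 to 6 N). Origin: centre of its underside. Lid tab in the middle of its own -x side. At the start it stands in front of the post, tab facing left (yaw about -90 deg to the basket), the left half of its far side (its +y side) before the post; at the end its axes are parallel to the basket's
- tab (a point): Lid tab of the tin: a dark metal lip 26 mm wide that stands 5 mm out of the middle of the tin's -x side, 35 to 43 mm above its underside. The point is its outer face, 55 mm from the tin's centre along its -x
- bottle: Bystander, loose: green spray bottle, 72 mm diameter, 191 mm tall, in the back left of the basket. Origin: centre of its underside
- ramekin: Bystander, loose: white ceramic ramekin, 76 mm diameter, 42 mm high. Origin: centre of its underside
- brush: Bystander, loose: wooden nail brush 95 x 42 mm, 41 mm high, long along its x. Origin: centre of its underside
- scraper: Bystander, loose: grey plastic scraper 130 mm long, 70 mm wide blade, 12 mm thick, long along its x. Origin: on its underside, 65 mm from either end
- guide (a point): Fixed side guide, a low steel angle standing on the basket floor behind the post: upright face 85 mm long along basket x (x = 82 to 168 mm), 30 mm high. The point is at floor level in the middle of the face that looks right (-y) to the tin's home, at basket x = 125, y = 46 mm

How it is judged:
By the outcome, as a careful person would: the job done as asked, in the order asked, and still so for the second after the job is handed in, with the robot touching nothing.
It also fails if it takes over 72 s, if anything falls off the work surface, if the arm or the gripper's body presses on something with over 40 N, if the wrist force passes 120 N, or if a joint passes its speed limit or range.

## Working session

There is one attempt and no reset: what is moved stays moved. The work goes in short steps, Python scripts to look and compute and a tool call to move; the robot and the scene stay as the last step left them, time stands still between calls to the robot, and variables do not carry over. Pictures are saved under pics/ and viewed, and the job is handed in when it is done.

Besides the shell and the picture viewer there is one more tool, called after "Call:" in YAML: its name, and indented under it one key for each argument. apply_moves: Moves the arm, as the interface text tells. Its arguments: {"type":"object","properties":{"moves":{"type":"array","items":{"type":"number"}}},"required":["moves"]}

```bash
ls; mkdir -p pics; cat > h.py <<'E'
import numpy as np, cv2
from cell import manip
from scipy.spatial.transform import Rotation as Ro
def w(c,p):
    i=manip.camera_info(c);return np.array(i["R"]).T@(np.array(p)-np.array(i["t"]))
def cloud(c,d):
    i=manip.camera_info(c);K=np.array(i["mtx"]);v,u=np.mgrid[:480,:640]
    P=np.stack([(u-K[0,2])/K[0,0]*d,(v-K[1,2])/K[1,1]*d,d],-1)
    return (P-np.array(i["t"]))@np.array(i["R"])
E
python3 - <<'E'
from h import *
np.set_printoptions(precision=4,suppress=True)
s=manip.observe();print(s)
for c in("top","scene"):
    im,d=manip.get_image(c);cv2.imwrite(f"pics/{c}0.png",im[:,:,::-1]);np.save(f"{c}0.npy",d)
    for n in("basket","post","rail","tin","tab","guide","bottle","ramekin","brush","scraper"):
        if c=="scene" and n in("bottle","ramekin","brush","scraper"):continue
        for r in manip.spot_point(n,c)[:2]:print(c,n,round(r["conf"],2),w(c,r["at"]))
print(manip.observe()["t"])
E
```

```text
pics
{'t': 0.0, 'q': array([-1.2545,  0.5921,  0.0483,  1.6099, -0.0333,  0.9427, -0.0337]), 'qvel': array([-0.0005,  0.001 , -0.0006, -0.0002,  0.0003,  0.0013,  0.0005]), 'effort': array([ -0.0013, -54.8672,   1.5463, -19.8121,   0.0094,   0.0086,
         0.    ]), 'position': array([0.2885, 0.6641, 0.1904]), 'orientation': array([ 0.8362,  0.5485, -0.0009,  0.0007]), 'contact_force': array([-0.7593,  0.5073, -0.1487]), 'wrist_torque': array([ 0.0195,  0.0186, -0.0147]), 'grip_width': 1.00231786708086}
top basket 0.8 [0.5312 0.068  0.0029]
top post 0.51 [0.5721 0.1268 0.0081]
top rail 0.64 [0.702  0.0747 0.0123]
top tin 0.59 [0.4642 0.0649 0.01  ]
top tab 0.77 [0.4584 0.1197 0.0475]
top guide 0.58 [0.6472 0.1375 0.0128]
top bottle 0.9 [0.6048 0.258  0.0058]
top ramekin 0.59 [0.3992 0.2363 0.0097]
top brush 0.87 [ 0.4702 -0.1437  0.0112]
top scraper 0.63 [ 0.628  -0.1151  0.0076]
scene basket 0.95 [ 0.5327  0.0692 -0.0012]
scene post 0.89 [0.5697 0.1249 0.0108]
scene rail 0.82 [0.7014 0.0778 0.0098]
scene tin 0.7 [0.4593 0.0678 0.0129]
scene tab 0.98 [0.4569 0.1209 0.0468]
scene guide 0.63 [0.6484 0.1369 0.0033]
0.9
```

View pics/top0.png

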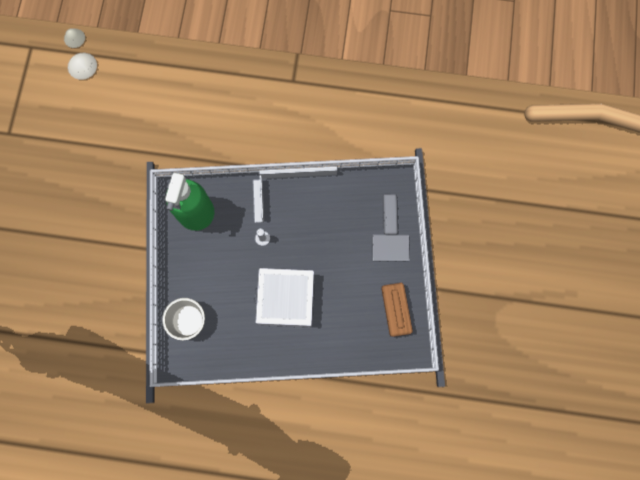

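View pics/scene0.png

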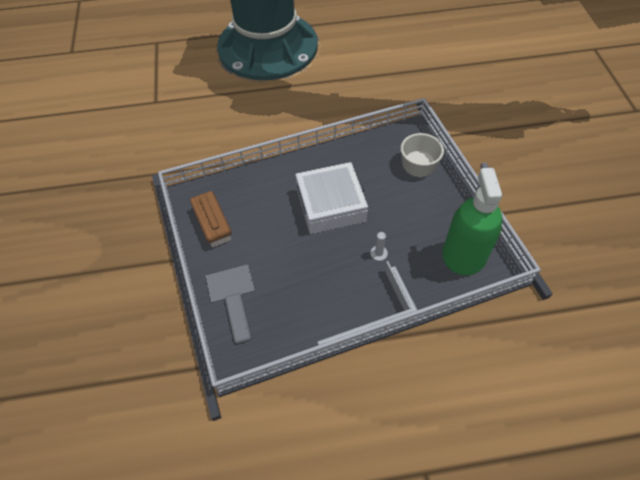

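```bash
cat > fit.py <<'E'
from h import *
from scipy.optimize import least_squares
np.set_printoptions(precision=4,suppress=True)
M={"basket":(0,0),"post":(50,50),"rail":(170,-25),"guide":(125,46)}
B=[];W=[]
for c in("top","scene"):
    manip.get_image(c)
    for n,b in M.items():
        r=manip.spot_point(n,c)
        if r: B.append(np.array(b)/1000);W.append(w(c,r[0]["at"])[:2])
B=np.array(B);W=np.array(W)
f=lambda p:(np.c_[np.cos(p[2])*B[:,0]-np.sin(p[2])*B[:,1]+p[0],np.sin(p[2])*B[:,0]+np.cos(p[2])*B[:,1]+p[1]]-W).ravel()
r=least_squares(f,[.53,.07,0]);print(r.x,r.fun.reshape(-1,2)*1e3)
# top faces by depth
for c in("top","scene"):
    d=np.load(c+"0.npy");P=cloud(c,d)
    im=cv2.imread(f"pics/{c}0.png")
    for n in("tin","rail","guide","post","basket"):
        m=manip.masks_of(n,c)
        if not m: print(c,n,"none");continue
        Q=P[m[0]["pixels"]&(d>0)]
        z=np.percentile(Q[:,2],95); T=Q[Q[:,2]>z-.006]
        T=T[T[:,2]<z+.006]
        rc=cv2.minAreaRect((T[:,:2]*1000).astype(np.float32))
        print(c,n,round(m[0]["conf"],2),len(T),z,rc)
print(manip.observe()["t"])
E
python3 fit.py
```

```text
[0.532  0.0678 0.1879] [[-0.1153  0.0977]
 [-0.6471  1.7189]
 [ 3.2004  0.8256]
 [-0.9491 -1.0228]
 [-3.1561 -1.45  ]
 [ 1.9861  1.1765]
 [ 1.6445 -1.2679]
 [-1.9634 -0.078 ]]
top tin 0.6 2712 0.05884338392872842 ((460.34423828125, 65.57469177246094), (100.22601318359375, 104.48636627197266), 5.539421081542969)
top rail 0.77 305 0.04252321372646677 ((706.4273071289062, 74.17452239990234), (10.249686241149902, 144.42376708984375), 11.076245307922363)
top guide none
top post 0.49 47 0.06619065287126871 ((570.0859375, 124.42053985595703), (13.848984718322754, 12.786754608154297), 8.747407913208008)
top basket 0.75 2993 0.050282214132920375 ((516.991943359375, 63.23435974121094), (402.7568359375, 512.6068725585938), 11.095158576965332)
scene tin 0.82 2813 0.057593955520131315 ((461.38568115234375, 68.30903625488281), (102.16592407226562, 105.88677215576172), 5.411565780639648)
scene rail 0.89 328 0.04241502556621804 ((705.9613647460938, 77.82791900634766), (6.740258693695068, 144.50650024414062), 10.718804359436035)
scene guide 0.73 342 0.05267646704387177 ((397.9169006347656, 240.89385986328125), (74.37861633300781, 75.10049438476562), 11.776093482971191)
scene post 0.75 59 0.06562142973312463 ((571.7955322265625, 126.88162231445312), (12.600424766540527, 11.641709327697754), 20.56307029724121)
scene basket 0.84 3809 0.051262085221098874 ((516.5181274414062, 66.26025390625), (404.2503967285156, 512.2199096679688), 11.041325569152832)
1.9
```

```bash
cat > plan.py <<'E'
# usage: plan.py mode... ; targets in WORLD mm, yaw deg (tool x axis), tilt deg (tip toward -push), opening
import sys,json
from h import *
def Rt(yaw,tilt=0):
    y=np.radians(yaw);x=np.array([np.cos(y),np.sin(y),0]);yy=np.array([np.sin(y),-np.cos(y),0])
    R0=np.c_[x,yy,[0,0,-1]]
    return Ro.from_matrix(R0)*Ro.from_euler('x',-tilt,degrees=True)   # tip leans to tool +y for positive tilt
def B2W(b,yaw=11.0,o=(531.8,67.7)):
    c,s=np.cos(np.radians(yaw)),np.sin(np.radians(yaw));return np.array([o[0]+c*b[0]-s*b[1],o[1]+s*b[0]+c*b[1]])
def W2B(p,yaw=11.0,o=(531.8,67.7)):
    c,s=np.cos(np.radians(yaw)),np.sin(np.radians(yaw));d=np.array(p[:2])-o;return np.array([c*d[0]+s*d[1],-s*d[0]+c*d[1]])
def rows(cur,targets):
    """cur=(p mm,Rot); targets list of (p mm,yaw,tilt,open m)"""
    out=[]
    for p,yaw,tilt,op in targets:
        rv=np.degrees((cur[1].inv()*Rt(yaw,tilt)).as_rotvec());sh=cur[1].inv().apply(np.array(p)-cur[0])/1000
        out.append([*np.round(rv,1),*np.round(sh,4),op])
    return out
def measured():
    s=manip.observe();return np.array(s["position"])*1000,Ro.from_quat(s["orientation"])
def show(out):
    print(", ".join(" ".join(["%g,"%v for v in r]) for r in out)[:-1])
def st():
    s=manip.observe();p,R=measured();x=R.as_matrix()
    print("t",round(s["t"],2),"p",p.round(1),"yaw",np.degrees(np.arctan2(x[1,0],x[0,0])).round(1),"tz",x[:,2].round(3),"F",s["contact_force"].round(2),"q",s["q"].round(2),"g",round(float(s["grip_width"]),2))
E
python3 - <<'E'
from plan import *
st()
cur=measured()
# 5 calls total: linear path; first call
N=22
a=np.array(cur[0]);b=np.array([395,58,150.])
T=[(a+(b-a)*k/N, 66.5-151*k/N,0,0.05) for k in range(1,6)]
show(rows(cur,T))
E
```

```text
t 1.9 p [288.9 665.  191.6] yaw 66.5 tz [ 0.  0. -1.] F [ 0.14 -0.18 -0.18] q [-1.25  0.59  0.05  1.61 -0.03  0.94 -0.03] g 1.0
0, -0, 6.9, -0.0234, 0.0154, 0.0019, 0.05,, 0, -0, 13.8, -0.0468, 0.0308, 0.0038, 0.05,, 0, -0, 20.6, -0.0702, 0.0462, 0.0057, 0.05,, 0, -0, 27.5, -0.0935, 0.0617, 0.0076, 0.05,, 0, -0, 34.3, -0.1169, 0.0771, 0.0095, 0.05
```

Call:
apply_moves:
  moves: [0, 0, 7, -0.024, 0.015, 0.002, 0.05, 0, 0, 14, -0.047, 0.031, 0.004, 0.05, 0, 0, 21, -0.07, 0.046, 0.006, 0.05, 0, 0, 28, -0.094, 0.062, 0.008, 0.05, 0, 0, 35, -0.117, 0.077, 0.01, 0.05]

```text
t: 2.32
position: [0.3132, 0.5256, 0.1817]
orientation: [0.963, 0.269, 0.0, -0.0]
contact_force: [-0.7, -0.1, 0.0]
grip_width: 0.587
```

```bash
cat > go.py <<'E'
from plan import *
# args: N rows remaining, px py pz yaw tilt open
a=list(map(float,sys.argv[1:8]));N=int(a[0]);st();cur=measured()
M=cur[1].as_matrix();y0=np.degrees(np.arctan2(M[1,0],M[0,0]));dy=(a[4]-y0+180)%360-180
if len(sys.argv)>8: t0=float(sys.argv[8])
else: t0=0
b=np.array(a[1:4])
show(rows(cur,[(cur[0]+(b-cur[0])*k/N,y0+dy*k/N,t0+(a[5]-t0)*k/N,a[6]) for k in range(1,min(N,5)+1)]))
E
python3 go.py 17 395 58 150 -84.5 0 0.05
```

```text
t 2.32 p [313.2 525.6 181.7] yaw 31.2 tz [ 0.  0. -1.] F [-0.69 -0.08  0.01] q [-1.26  0.47  0.21  1.89 -0.13  0.8  -0.43] g 0.59
-0, -0, 6.8, -0.0101, 0.026, 0.0019, 0.05,, -0, -0, 13.6, -0.0202, 0.052, 0.0037, 0.05,, -0, -0, 20.4, -0.0303, 0.0781, 0.0056, 0.05,, -0, -0, 27.2, -0.0405, 0.1041, 0.0074, 0.05,, -0, -0, 34, -0.0506, 0.1301, 0.0093, 0.05
```

Call:
apply_moves:
  moves: [0, 0, 7, -0.01, 0.026, 0.002, 0.05, 0, 0, 14, -0.02, 0.052, 0.004, 0.05, 0, 0, 21, -0.03, 0.078, 0.006, 0.05, 0, 0, 28, -0.04, 0.104, 0.007, 0.05, 0, 0, 34, -0.051, 0.13, 0.009, 0.05]

```text
t: 2.73
position: [0.3378, 0.3886, 0.1729]
orientation: [1.0, -0.024, 0.0, -0.001]
contact_force: [0.2, 0.1, 0.0]
grip_width: 0.585
```

```bash
python3 go.py 12 395 58 150 -84.5 0 0.05
```

```text
t 2.73 p [337.8 388.6 172.9] yaw -2.8 tz [ 0.001  0.001 -1.   ] F [0.18 0.08 0.01] q [-1.24  0.38  0.39  2.11 -0.22  0.69 -0.76] g 0.58
-0.1, -0, 6.8, 0.0061, 0.0273, 0.0019, 0.05,, -0.1, -0, 13.6, 0.0122, 0.0546, 0.0038, 0.05,, -0.1, -0, 20.4, 0.0183, 0.0819, 0.0057, 0.05,, -0.1, -0, 27.2, 0.0244, 0.1092, 0.0076, 0.05,, -0.1, -0, 34, 0.0305, 0.1364, 0.0094, 0.05
```

Call:
apply_moves:
  moves: [0, 0, 7, 0.006, 0.027, 0.002, 0.05, 0, 0, 14, 0.012, 0.055, 0.004, 0.05, 0, 0, 20, 0.018, 0.082, 0.006, 0.05, 0, 0, 27, 0.024, 0.109, 0.008, 0.05, 0, 0, 34, 0.03, 0.136, 0.009, 0.05]

```text
t: 3.15
position: [0.3616, 0.2513, 0.1638]
orientation: [0.949, -0.316, 0.0, -0.0]
contact_force: [1.1, 0.2, 0.7]
grip_width: 0.581
```

```bash
python3 go.py 7 395 58 120 -84.5 0 0.05
```

```text
t 3.15 p [361.6 251.3 163.8] yaw -36.8 tz [ 0.     0.001 -1.   ] F [1.12 0.21 0.68] q [-1.17  0.32  0.57  2.27 -0.3   0.62 -1.01] g 0.58
-0, 0, 6.8, 0.0204, 0.0193, 0.0062, 0.05,, -0, 0, 13.6, 0.0407, 0.0385, 0.0125, 0.05,, -0, 0, 20.4, 0.0611, 0.0578, 0.0187, 0.05,, -0, 0, 27.3, 0.0814, 0.077, 0.0249, 0.05,, -0, 0, 34.1, 0.1018, 0.0963, 0.0312, 0.05
```

Call:
apply_moves:
  moves: [0, 0, 7, 0.02, 0.019, 0.006, 0.05, 0, 0, 14, 0.041, 0.039, 0.012, 0.05, 0, 0, 20, 0.061, 0.058, 0.019, 0.05, 0, 0, 27, 0.081, 0.077, 0.025, 0.05, 0, 0, 34, 0.102, 0.096, 0.031, 0.05]

```text
t: 3.57
position: [0.3867, 0.1137, 0.1327]
orientation: [0.815, -0.579, 0.0, -0.001]
contact_force: [0.0, 0.4, 0.3]
grip_width: 0.583
```

```bash
python3 go.py 4 390 58 90 -84.5 0 0.05
```

```text
t 3.57 p [386.7 113.7 132.7] yaw -70.8 tz [ 0.001  0.001 -1.   ] F [0.05 0.44 0.35] q [-0.94  0.36  0.69  2.38 -0.47  0.53 -1.1 ] g 0.58
-0.1, 0, 3.4, 0.0134, 0.0038, 0.0107, 0.05,, -0.1, 0, 6.9, 0.0268, 0.0076, 0.0213, 0.05,, -0.1, 0, 10.3, 0.0403, 0.0115, 0.032, 0.05,, -0.1, 0, 13.7, 0.0537, 0.0153, 0.0426, 0.05
```

Call:
apply_moves:
  moves: [0, 0, 3.5, 0.013, 0.004, 0.011, 0.05, 0, 0, 7, 0.027, 0.008, 0.021, 0.05, 0, 0, 10, 0.04, 0.012, 0.032, 0.05, 0, 0, 13.7, 0.054, 0.015, 0.043, 0.05]

```text
t: 3.9
position: [0.3907, 0.0581, 0.0894]
orientation: [0.741, -0.671, 0.0, -0.0]
contact_force: [0.7, -0.1, -0.2]
grip_width: 0.586
```

```bash
python3 go.py 5 386 60 26 -84.5 0 0.05
```

```text
t 3.9 p [390.7  58.1  89.4] yaw -84.3 tz [ 0.001  0.    -1.   ] F [ 0.68 -0.14 -0.17] q [-0.72  0.45  0.61  2.43 -0.66  0.42 -1.02] g 0.59
-0.1, 0, 0, -0.0005, 0.0009, 0.0127, 0.05,, -0.1, 0, 0.1, -0.0009, 0.0018, 0.0253, 0.05,, -0.1, 0, 0.1, -0.0014, 0.0028, 0.038, 0.05,, -0.1, 0, 0.1, -0.0018, 0.0037, 0.0507, 0.05,, -0.1, 0, 0.2, -0.0023, 0.0046, 0.0634, 0.05
```

Call:
apply_moves:
  moves: [0, 0, 0, 0, 0.001, 0.013, 0.05, 0, 0, 0, 0, 0.002, 0.026, 0.05, 0, 0, 0, 0, 0.003, 0.038, 0.05, 0, 0, 0, 0, 0.004, 0.051, 0.05, 0, 0, 0, 0, 0.004, 0.063, 0.05]

```text
t: 4.32
position: [0.3869, 0.0584, 0.0262]
orientation: [0.742, -0.67, 0.0, -0.0]
contact_force: [0.1, 0.1, -0.3]
grip_width: 0.583
```

```bash
python3 - <<'E'
from plan import *
for c in("top","scene"):
    im,d=manip.get_image(c);cv2.imwrite(f"pics/{c}1.png",im[:,:,::-1])
st()
E
```

```text
t 4.42 p [386.2  58.3  25.8] yaw -84.2 tz [-0.002  0.001 -1.   ] F [ 0.3  -0.33  0.6 ] q [-0.5   0.56  0.32  2.46 -0.86  0.22 -0.85] g 0.59
```

View pics/scene1.png

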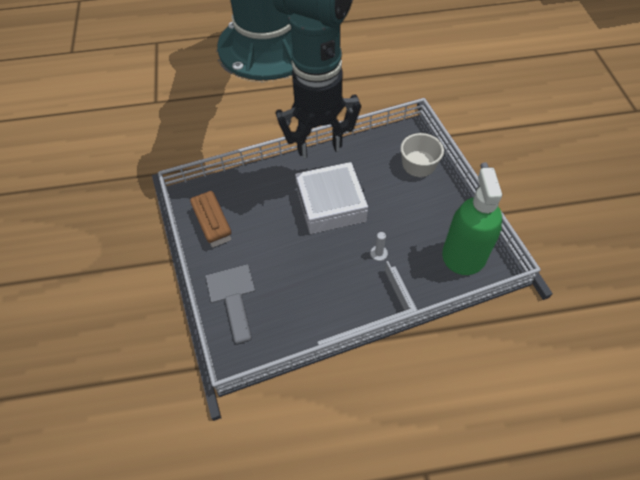

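View pics/top1.png

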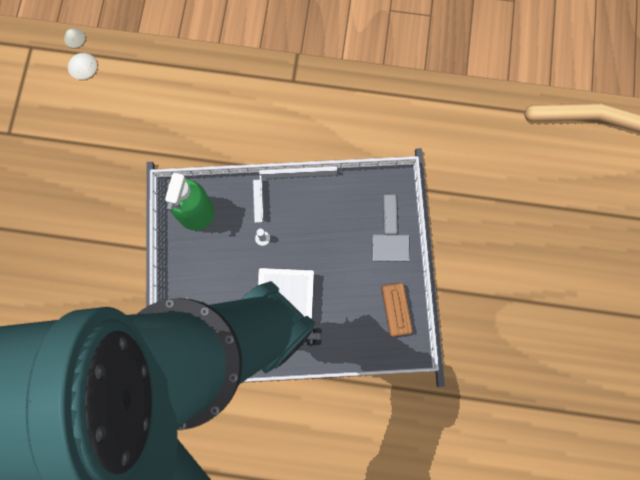

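Call:
apply_moves:
  moves: [0, 0, 0, 0, -0.003, 0, 0.05, 0, 0, 0, 0, -0.006, 0, 0.05, 0, 0, 0, -0.001, -0.009, 0, 0.05, 0, 0, 0, -0.001, -0.012, 0, 0.05, 0, 0, 0, -0.001, -0.015, 0, 0.05]

```text
t: 4.83
position: [0.4021, 0.0611, 0.0271]
orientation: [0.742, -0.67, 0.001, -0.001]
contact_force: [-0.6, -0.5, 0.1]
grip_width: 0.586
```

Call:
apply_moves:
  moves: [0, 0, 0, 0, -0.003, 0, 0.05, 0, 0, 0, -0.001, -0.006, 0, 0.05, 0, 0, 0, -0.001, -0.009, 0, 0.05, 0, 0, 0, -0.001, -0.012, 0, 0.05, 0, 0, 0, -0.001, -0.015, 0, 0.05]

```text
t: 5.25
position: [0.4163, 0.0633, 0.0266]
orientation: [0.742, -0.67, 0.0, 0.0]
contact_force: [-0.6, 0.1, -0.4]
grip_width: 0.583
```

Call:
apply_moves:
  moves: [0, 0, 0, 0, -0.003, 0, 0.05, 0, 0, 0, -0.001, -0.006, 0, 0.05, 0, 0, 0, -0.001, -0.009, 0, 0.05, 0, 0, 0, -0.001, -0.012, 0, 0.05]

```text
t: 5.58
position: [0.4281, 0.0655, 0.0266]
orientation: [0.742, -0.67, -0.0, 0.0]
contact_force: [0.3, -0.9, 0.6]
grip_width: 0.584
```

```bash
cat > look.py <<'E'
from plan import *
n=sys.argv[1]
st()
c="scene"
im,d=manip.get_image(c);P=cloud(c,d)
m=manip.masks_of("tin",c)
tb=manip.spot_point("tab",c)
if m:
    for mm in m[:1]:
        Q=P[mm["pixels"]&(d>0)];T=Q[(Q[:,2]>.050)&(Q[:,2]<.061)]*1000
        # keep the largest cluster around median
        md=np.median(T,0);T=T[np.linalg.norm(T[:,:2]-md[:2],axis=1)<80]
        rc=cv2.minAreaRect(T[:,:2].astype(np.float32))
        print("tin conf",round(mm["conf"],2),"world",np.round(rc[0],1),np.round(rc[1],1),"ang",round(rc[2],1),"relbasket",round(rc[2]-11,1),"B",W2B(rc[0]).round(1))
for t in tb[:1]:
    a=w(c,t["at"])*1000;print("tab",round(t["conf"],2),a.round(1),"B",W2B(a).round(1))
sp=manip.spot_point("tin",c)
for t in sp[:1]:
    a=w(c,t["at"])*1000;print("tin spot",round(t["conf"],2),"B",W2B(a).round(1))
cv2.imwrite(f"pics/{n}.png",cv2.resize(im[90:390,140:560,::-1],None,fx=1.8,fy=1.8))
s=measured()[0];print("tcp B",W2B(s).round(1))
E
python3 look.py s2
```

```text
t 5.58 p [428.1  65.5  26.6] yaw -84.2 tz [-0.  0. -1.] F [ 0.31 -0.95  0.61] q [-0.55  0.59  0.4   2.38 -0.81  0.31 -0.9 ] g 0.58
tin conf 0.81 world [461.5  68.1] [103.  106.1] ang 5.3 relbasket -5.7 B [-68.9  13.8]
tab 0.65 [454.  123.   49.3] B [-65.9  69.1]
tin spot 0.64 B [-73.6  12.7]
tcp B [-102.6   17.6]
```

View pics/s2.png

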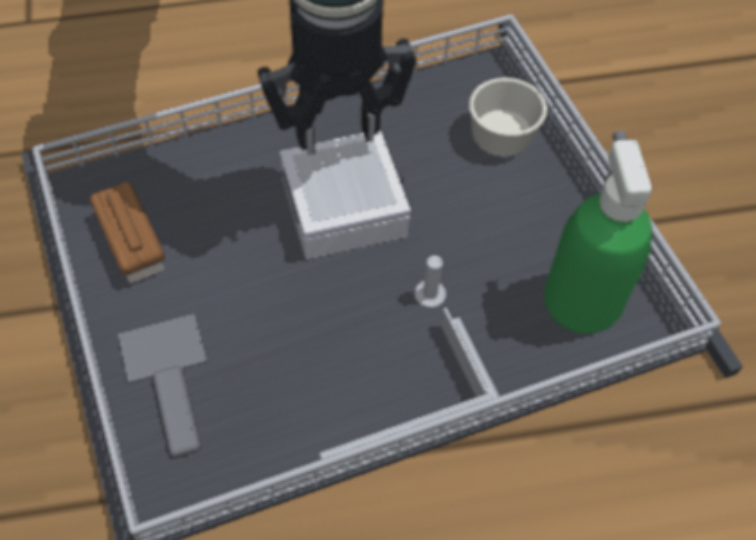

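```bash
python3 - <<'E'
from plan import *
for c in("scene","top"):
    im,d=manip.get_image(c);P=cloud(c,d)*1000
    cv2.imwrite(f"pics/{c}3.png",im[:,:,::-1])
    for lo,hi in((45,50),(50,55),(55,60),(60,66),(66,75),(75,85),(85,95)):
        m=(d>0)&(abs(P[...,0]-430)<70)&(abs(P[...,1]-65)<70)&(P[...,2]>lo)&(P[...,2]<hi)
        Q=P[m]
        if len(Q): print(c,lo,hi,len(Q),np.percentile(Q[:,0],[2,50,98]).round(),np.percentile(Q[:,1],[2,50,98]).round())
    if c=="scene":
        K=manip.camera_info(c);
        x=cv2.resize(im[130:240,270:390,::-1],None,fx=6,fy=5,interpolation=cv2.INTER_CUBIC);cv2.imwrite("pics/z3.png",x)
        dd=np.clip((P[...,2][130:240,270:390])*2,0,255).astype(np.uint8)
        cv2.imwrite("pics/zd3.png",cv2.resize(cv2.applyColorMap(dd,2),None,fx=6,fy=5))
E
```

```text
scene 45 50 51 [430. 468. 494.] [ 12.  15. 120.]
scene 50 55 728 [412. 458. 499.] [ 15.  65. 119.]
scene 55 60 1699 [416. 460. 498.] [ 19.  67. 113.]
scene 60 66 2 [465. 481. 498.] [38. 53. 68.]
scene 66 75 14 [418. 432. 440.] [36. 92. 98.]
scene 75 85 70 [417. 435. 442.] [ 29.  91. 104.]
scene 85 95 84 [419. 435. 442.] [ 28.  91. 106.]
top 45 50 23 [414. 479. 498.] [10. 14. 32.]
top 50 55 84 [413. 423. 499.] [11. 22. 38.]
top 55 60 95 [414. 459. 500.] [11. 22. 43.]
top 60 66 3 [422. 422. 491.] [17. 19. 36.]
```

View pics/z3.png

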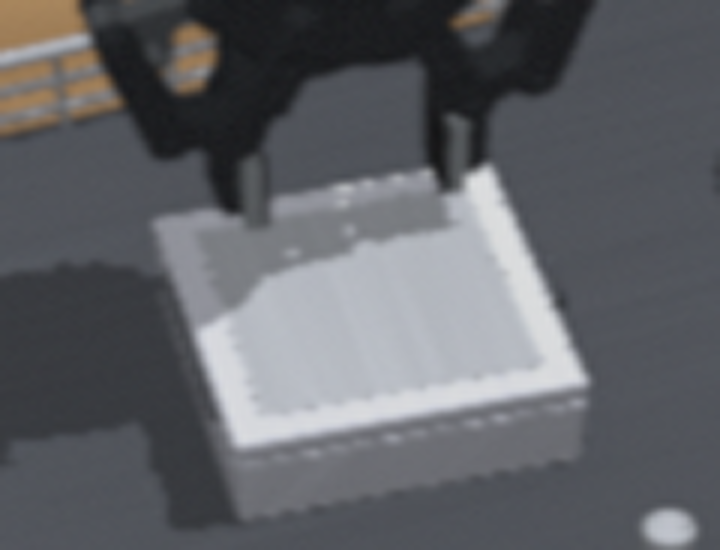

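View pics/top3.png

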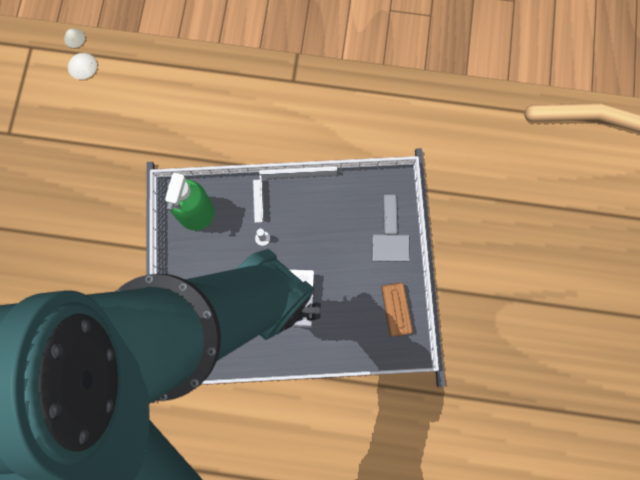

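```bash
python3 - <<'E'
from plan import *
i=manip.camera_info("scene");K=np.array(i["mtx"]);R=np.array(i["R"]);t=np.array(i["t"])
print("cam pos",-R.T@t)
p,Rr=measured();x=Rr.as_matrix()[:,0]
def pr(X):
    c=R@(np.array(X)/1000)+t;u=K@c/c[2];return u[:2].round(0)
for z in(26,36,46,56,66):
    for s in(-1,1):
        for dy in(-11,11):
            q=p+x*s*27;q=q+Rr.as_matrix()[:,1]*dy;q[2]=z;print(z,s,dy,pr(q),end=" ")
    print()
im,d=manip.get_image("scene");P=cloud("scene",d)*1000
for u in (312,346,345,344):
    for v in range(150,182,3):
        print(u,v,P[v,u].round(0),im[v,u])
print(manip.observe())
E
```

```text
cam pos [ 1.00580528 -0.02121279  0.7604506 ]
26 -1 -11 [344. 186.] 26 -1 11 [340. 177.] 26 1 -11 [314. 193.] 26 1 11 [311. 183.] 
36 -1 -11 [344. 182.] 36 -1 11 [340. 173.] 36 1 -11 [314. 189.] 36 1 11 [311. 179.] 
46 -1 -11 [344. 179.] 46 -1 11 [340. 169.] 46 1 -11 [314. 185.] 46 1 11 [310. 176.] 
56 -1 -11 [344. 175.] 56 -1 11 [341. 165.] 56 1 -11 [313. 182.] 56 1 11 [310. 172.] 
66 -1 -11 [344. 171.] 66 -1 11 [341. 162.] 66 1 -11 [313. 178.] 66 1 11 [310. 168.] 
312 150 [446.  39. 140.] [27 30 32]
312 153 [443.  40. 130.] [27 27 30]
312 156 [442.  40. 121.] [30 31 32]
312 159 [442.  39. 114.] [38 39 41]
312 162 [439.  39. 104.] [84 87 90]
312 165 [439.  39.  96.] [86 89 92]
312 168 [440.  39.  90.] [86 89 92]
312 171 [440.  38.  82.] [84 88 91]
312 174 [439.  38.  73.] [86 90 93]
312 177 [431.  39.  56.] [120 123 128]
312 180 [436.  38.  54.] [123 126 130]
346 150 [437.  95. 120.] [27 28 31]
346 153 [432.  96. 107.] [71 74 76]
346 156 [432.  97. 100.] [84 87 91]
346 159 [436.  96.  96.] [85 88 91]
346 162 [433.  97.  85.] [85 88 91]
346 165 [435.  96.  80.] [ 96  99 102]
346 168 
[... 1034 characters left out ...]
[-0.55258831,  0.58927549,  0.40158033,  2.37707995, -0.81067996,
        0.30454672, -0.89530239]), 'qvel': array([-3.38891562e-04,  6.74945669e-05,  1.64290446e-03, -1.67125409e-04,
       -1.76992933e-03, -1.37813011e-03, -9.21464685e-04]), 'effort': array([-1.68480515e-02, -3.75898647e+01,  4.50266719e+00, -5.09331644e+00,
        2.97854378e-03, -6.20727296e-04,  5.48728201e-05]), 'position': array([0.42748988, 0.06537068, 0.02659555]), 'orientation': array([ 7.42062455e-01, -6.70330722e-01, -1.46349003e-04,  1.20761665e-04]), 'contact_force': array([-0.03532222,  0.00302711,  0.36393979]), 'wrist_torque': array([-0.04061464,  0.02228353,  0.00829372]), 'grip_width': 0.5858887224690674}
```

Call:
apply_moves:
  moves: [0, 0, 0, 0, 0.01, 0, 0.05, 0, 0, 0, 0.001, 0.02, 0, 0.05, 0, 0, 0, 0.002, 0.03, 0, 0.05, 0, 0, 0, 0.003, 0.042, 0, 0.05]

```text
t: 6.27
position: [0.3847, 0.0578, 0.0267]
orientation: [0.742, -0.67, -0.0, 0.0]
contact_force: [0.8, 0.4, 0.4]
grip_width: 0.586
```

Call:
apply_moves:
  moves: [0, 0, 0, 0, 0, 0.007, 0.05, 0, 0, 0, 0, 0, 0.014, 0.05, 0, 0, 0, 0, 0, 0.021, 0.05, 0, 0, 0, 0, 0, 0.026, 0.05]

```text
t: 6.6
position: [0.3845, 0.0577, 0.0005]
orientation: [0.742, -0.67, -0.001, 0.001]
contact_force: [-0.4, -0.5, -0.3]
grip_width: 0.585
```

```bash
python3 - <<'E'
from plan import *
st()
c="scene"
im,d=manip.get_image(c);P=cloud(c,d)*1000
cv2.imwrite("pics/z4.png",cv2.resize(im[120:240,270:390,::-1],None,fx=6,fy=5,interpolation=cv2.INTER_CUBIC))
p,_=measured()
m=(d>0)&(abs(P[...,0]-p[0])<20)&(abs(P[...,1]-p[1])<60)&(P[...,2]>13)&(P[...,2]<120)
for z in range(15,110,5):
    Q=P[m&(abs(P[...,2]-z)<2.5)]
    if len(Q):print(z,len(Q),np.percentile(Q[:,0],[5,95]).round(),np.percentile(Q[:,1],[5,95]).round())
E
```

```text
t 6.6 p [384.5  57.7   0.5] yaw -84.2 tz [-0.001 -0.    -1.   ] F [-0.43 -0.45 -0.28] q [-0.4   0.6   0.18  2.47 -0.94  0.12 -0.79] g 0.58
15 20 [366. 403.] [ 3. 89.]
45 8 [372. 395.] [28. 90.]
50 28 [375. 398.] [28. 94.]
55 30 [376. 398.] [21. 92.]
60 37 [379. 397.] [23. 95.]
65 41 [379. 398.] [21. 96.]
70 35 [378. 398.] [22. 96.]
75 39 [379. 399.] [23. 95.]
80 35 [374. 398.] [22. 91.]
85 29 [386. 399.] [ 19. 101.]
90 63 [385. 400.] [ 11. 109.]
95 133 [377. 401.] [  8. 110.]
100 137 [372. 401.] [  9. 113.]
105 63 [370. 401.] [  4. 115.]
```

View pics/z4.png

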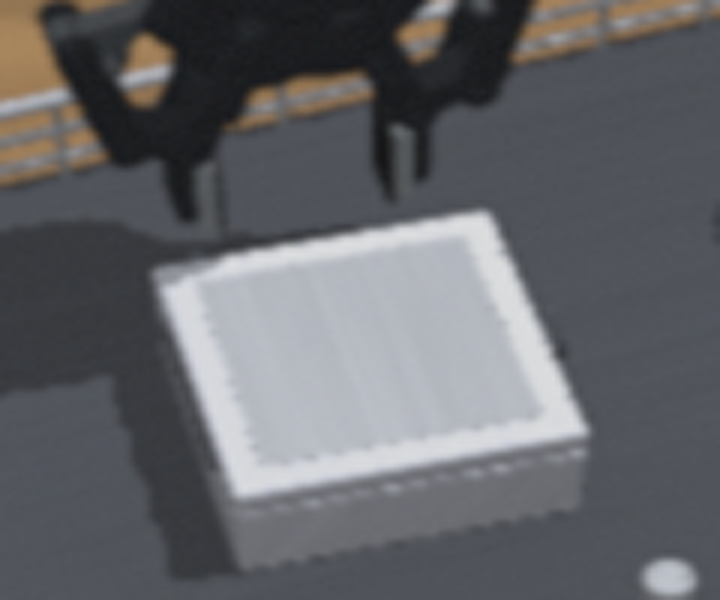

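Call:
apply_moves:
  moves: [0, 0, 0, 0, -0.004, 0, 0.05, 0, 0, 0, 0, -0.007, 0.004, 0.05, 0, 0, 0, 0, -0.007, 0.008, 0.05, 0, 0, 0, 0, -0.007, 0.012, 0.05]

```text
t: 6.98
position: [0.3939, 0.059, -0.0115]
orientation: [0.742, -0.67, 0.0, -0.0]
contact_force: [0.4, -0.0, -0.8]
grip_width: 0.588
```

```bash
python3 -c "
from plan import *
st()"
```

```text
t 6.98 p [393.9  59.  -11.5] yaw -84.2 tz [ 0.001 -0.    -1.   ] F [ 0.37 -0.04 -0.82] q [-0.37  0.63  0.14  2.46 -0.97  0.1  -0.75] g 0.59
```

Call:
apply_moves:
  moves: [0, 0, 0, 0, -0.003, 0, 0.05, 0, 0, 0, -0.001, -0.006, 0, 0.05, 0, 0, 0, -0.001, -0.009, 0, 0.05, 0, 0, 0, -0.001, -0.012, 0, 0.05, 0, 0, 0, -0.001, -0.015, 0, 0.05]

```text
t: 7.4
position: [0.4046, 0.0614, -0.0115]
orientation: [0.742, -0.67, -0.002, 0.002]
contact_force: [-5.7, -1.0, 3.9]
grip_width: 0.587
```

Call:
apply_moves:
  moves: [0, 0, 0, 0, -0.003, 0, 0.05, 0, 0, 0, -0.001, -0.006, 0, 0.05, 0, 0, 0, -0.001, -0.009, 0, 0.05, 0, 0, 0, -0.001, -0.012, 0, 0.05, 0, 0, 0, -0.001, -0.015, 0, 0.05]

```text
t: 7.82
position: [0.4213, 0.064, -0.0114]
orientation: [0.742, -0.67, -0.001, 0.001]
contact_force: [-4.8, 0.1, 0.6]
grip_width: 0.586
```

```bash
python3 look.py s5
```

```text
t 7.82 p [421.3  64.  -11.4] yaw -84.1 tz [-0.003  0.    -1.   ] F [-4.77  0.11  0.64] q [-0.44  0.65  0.25  2.4  -0.93  0.19 -0.78] g 0.59
tin conf 0.6 world [481.1  71.2] [103.7 106.2] ang 5.5 relbasket -5.5 B [-49.1  13.1]
tab 0.9 [477.6 122.8  48.8] B [-42.7  64.5]
tin spot 0.57 B [-50.7  11.3]
tcp B [-106.5   17.1]
```

View pics/s5.png

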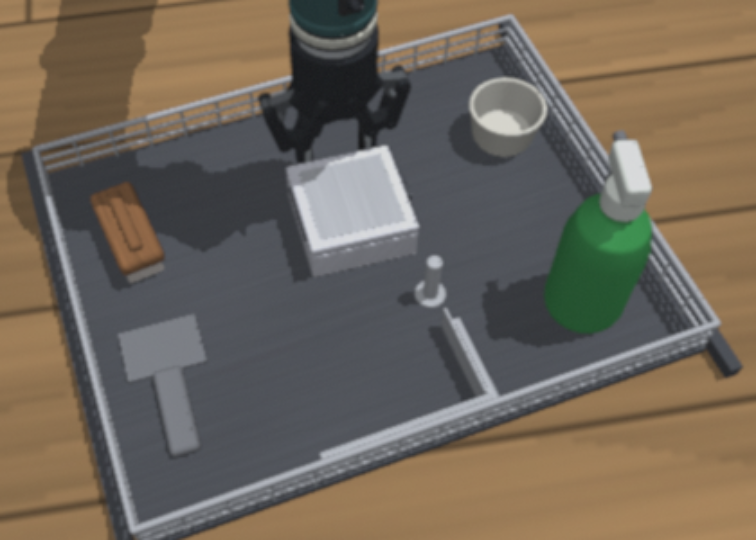

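Call:
apply_moves:
  moves: [0, 0, 0, 0, 0.004, 0, 0.05, 0, 0, 0, 0, 0.005, 0.005, 0.05, 0, 0, 0, 0, 0.005, 0.01, 0.05, 0, 0, 0, 0, 0, 0.01, 0.05, 0, 0, 0, 0, -0.004, 0.01, 0.05]

```text
t: 8.43
position: [0.4268, 0.0644, -0.0216]
orientation: [0.742, -0.67, -0.001, 0.0]
contact_force: [-2.7, -0.5, -1.8]
grip_width: 0.582
```

Call:
apply_moves:
  moves: [0, 0, 0, 0, -0.003, 0, 0.05, 0, 0, 0, -0.001, -0.007, 0, 0.05, 0, 0, 0, -0.001, -0.011, 0, 0.05, 0, 0, 0, -0.001, -0.015, 0, 0.05, 0, 0, 0, -0.002, -0.019, 0, 0.05]

```text
t: 8.85
position: [0.446, 0.0681, -0.0214]
orientation: [0.742, -0.67, 0.0, 0.0]
contact_force: [-2.5, -1.5, -1.7]
grip_width: 0.585
```

Call:
apply_moves:
  moves: [0, 0, 0, 0, -0.003, 0, 0.05, 0, 0, 0, -0.001, -0.006, 0, 0.05, 0, 0, 0, -0.001, -0.009, 0, 0.05, 0, 0, 0, -0.001, -0.011, 0, 0.05]

```text
t: 9.18
position: [0.4559, 0.0705, -0.0214]
orientation: [0.742, -0.67, -0.001, 0.0]
contact_force: [-3.9, -0.7, 0.9]
grip_width: 0.583
```

```bash
python3 look.py s6
```

```text
t 9.18 p [455.9  70.5 -21.4] yaw -84.2 tz [-0.001  0.    -1.   ] F [-3.94 -0.7   0.94] q [-0.47  0.69  0.3   2.32 -0.92  0.24 -0.8 ] g 0.58
tin conf 0.62 world [516.1  78.1] [102.  106.8] ang 5.9 relbasket -5.1 B [-13.5  13.3]
tab 0.69 [512.2 132.   48.2] B [-7.  66.8]
tin spot 0.66 B [-15.3  14.3]
tcp B [-73.1  17.2]
```

Call:
apply_moves:
  moves: [0, 0, 0, 0, 0.006, 0, 0.05, 0, 0, 0, 0, 0.012, -0.006, 0, 0, 0, 0, 0.011, 0.012, -0.006, 0, 0, 0, 0, 0.022, 0.012, -0.006, 0, 0, 0, 0, 0.032, 0.012, -0.006, 0]

```text
t: 9.8
position: [0.4486, 0.0367, -0.0147]
orientation: [0.742, -0.67, 0.001, -0.001]
contact_force: [-0.1, -0.5, 0.5]
grip_width: 0.025
```

Call:
apply_moves:
  moves: [0, 0, 0, 0, -0.002, 0, 0, 0, 0, 0, 0, -0.004, 0, 0, 0, 0, 0, 0, -0.006, 0, 0]

```text
t: 10.05
position: [0.4543, 0.0384, -0.0152]
orientation: [0.742, -0.67, 0.0, -0.0]
contact_force: [0.3, -0.0, -0.2]
grip_width: 0.001
```

```bash
python3 look.py s7; python3 - <<'E'
from plan import *
c="scene"
im,d=manip.get_image(c);P=cloud(c,d)*1000
p,_=measured()
m=(d>0)&(abs(P[...,0]-p[0])<40)&(abs(P[...,1]-p[1])<60)&(P[...,2]>13)&(P[...,2]<120)
for z in range(20,100,5):
    Q=P[m&(abs(P[...,2]-z)<2.5)]
    if len(Q):print(z,len(Q),np.percentile(Q[:,0],[5,95]).round(),np.percentile(Q[:,1],[5,95]).round())
E
```

```text
t 10.05 p [454.3  38.4 -15.2] yaw -84.2 tz [ 0.001  0.001 -1.   ] F [ 0.29 -0.01 -0.23] q [-0.4   0.68  0.3   2.34 -0.9   0.24 -0.75] g 0.0
tin conf 0.22 world [618.8 247.5] [69.3 29.2] ang 50.9 relbasket 39.9 B [119.8 159.9]
tab 0.77 [511.6 132.2  47.3] B [-7.6 67.1]
tin spot 0.93 B [-16.8  14.7]
tcp B [-82.1 -13.7]
20 5 [477. 490.] [22. 24.]
25 3 [479. 491.] [22. 24.]
30 2 [477. 478.] [22. 23.]
35 1 [451. 451.] [27. 27.]
40 13 [455. 481.] [22. 53.]
45 22 [447. 485.] [24. 51.]
50 46 [456. 489.] [23. 74.]
55 536 [465. 492.] [27. 95.]
60 53 [458. 491.] [33. 88.]
65 25 [450. 466.] [26. 52.]
70 53 [445. 468.] [24. 64.]
75 98 [448. 468.] [11. 70.]
80 170 [442. 468.] [10. 72.]
85 82 [442. 469.] [ 3. 78.]
90 85 [447. 470.] [ 0. 83.]
95 103 [445. 471.] [-4. 85.]
```

View pics/s7.png

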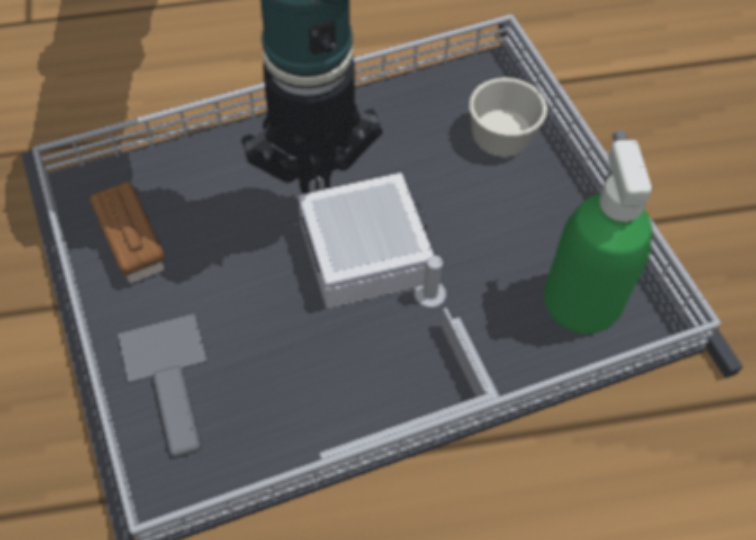

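Call:
apply_moves:
  moves: [0, 0, 0, 0, -0.003, 0, 0, 0, 0, 0, 0, -0.006, 0, 0, 0, 0, -1.5, 0.001, -0.009, 0, 0, 0, 0, -3, 0.002, -0.012, 0, 0, 0, 0, -4.5, 0.004, -0.014, 0, 0]

```text
t: 10.72
position: [0.4643, 0.0357, -0.0157]
orientation: [0.769, -0.64, -0.003, 0.002]
contact_force: [-5.6, 0.9, 4.7]
grip_width: 0.002
```

```bash
cat > look2.py <<'E'
from plan import *
from scipy.optimize import least_squares
n=sys.argv[1]
st()
c="scene"
im,d=manip.get_image(c);P=cloud(c,d)*1000
sp=manip.spot_point("tin",c);tb=manip.spot_point("tab",c)
for nm,x in(("tin",sp),("tab",tb)):
    for t in x[:1]:
        a=w(c,t["at"])*1000;print(nm,round(t["conf"],2),"B",W2B(a).round(1))
g=w(c,sp[0]["at"])*1000 if sp else np.array([float(v) for v in sys.argv[2:4]]+[10])
# tin top: bright pixels at height 50..60 near guess
hsv=im.max(-1)
m=(d>0)&(P[...,2]>49)&(P[...,2]<61)&(np.hypot(P[...,0]-g[0],P[...,1]-g[1])<85)&(hsv>95)
m=cv2.morphologyEx(m.astype(np.uint8),cv2.MORPH_OPEN,np.ones((3,3)))
k,l,stt,_=cv2.connectedComponentsWithStats(m)
j=1+np.argmax(stt[1:,4]);T=P[l==j][:,:2]
rc=cv2.minAreaRect(T.astype(np.float32))
cc=W2B(rc[0]);an=rc[2]-11
# tin axis toward tab candidates
print("tin rect B",cc.round(1),np.round(rc[1],1),"face ang mod90",round(an,1),round(an-90,1),"n",len(T))
p=measured()[0];q=W2B(p)
M=measured()[1].as_matrix();ty=np.degrees(np.arctan2(M[1,0],M[0,0]))+90-11
a=np.radians(ty)
loc=np.array([np.cos(a)*(q-cc)[0]+np.sin(a)*(q-cc)[1],-np.sin(a)*(q-cc)[0]+np.cos(a)*(q-cc)[1]])
print("tcp B",q.round(1),"push dir(B)",ty.round(1),"tcp in push frame (fwd,left) rel tin centre",loc.round(1))
pl=np.array([np.cos(a)*(50-cc[0])+np.sin(a)*(50-cc[1]),-np.sin(a)*(50-cc[0])+np.cos(a)*(50-cc[1])])
print("post in push frame rel centre (fwd,left)",pl.round(1))
cv2.imwrite(f"pics/{n}.png",cv2.resize(im[90:390,140:560,::-1],None,fx=1.8,fy=1.8))
E
python3 look2.py s8
```

```text
t 10.72 p [464.3  35.7 -15.7] yaw -79.5 tz [-0.007  0.001 -1.   ] F [-5.58  0.93  4.75] q [-0.4   0.69  0.31  2.31 -0.85  0.26 -0.71] g 0.0
tin 0.97 B [-13.6   9.7]
tab 0.63 B [-8.7 67.7]
tin rect B [-10.3  12.1] [103.4 103.1] face ang mod90 -2.4 -92.4 n 3215
tcp B [-69.5 -20. ] push dir(B) -0.7 tcp in push frame (fwd,left) rel tin centre [-58.8 -32.9]
post in push frame rel centre (fwd,left) [59.8 38.6]
```

View pics/s8.png

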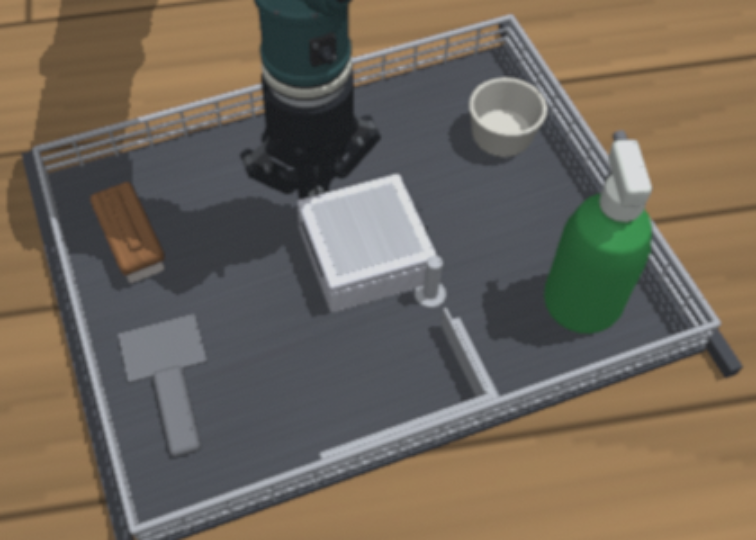

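Call:
apply_moves:
  moves: [0, 0, -1.5, 0.001, -0.003, 0, 0, 0, 0, -3, 0.002, -0.005, 0, 0, 0, 0, -4.5, 0.003, -0.008, 0, 0, 0, 0, -6, 0.005, -0.01, 0, 0, 0, 0, -7.5, 0.007, -0.012, 0, 0]

```text
t: 11.28
position: [0.4779, 0.03, -0.0156]
orientation: [0.809, -0.588, -0.002, 0.002]
contact_force: [-5.4, -1.9, 1.9]
grip_width: -0.004
```

```bash
python3 look2.py s9
```

```text
t 11.28 p [477.9  30.  -15.6] yaw -72.1 tz [-0.005  0.    -1.   ] F [-5.35 -1.94  1.85] q [-0.38  0.69  0.3   2.28 -0.78  0.27 -0.64] g -0.0
tin 0.72 B [-6.5 11.7]
tin rect B [-4.5 12. ] [104.9 103.5] face ang mod90 5.4 -84.6 n 3228
tcp B [-58.4 -28.3] push dir(B) 6.8 tcp in push frame (fwd,left) rel tin centre [-58.2 -33.6]
post in push frame rel centre (fwd,left) [58.6 31.3]
```

Call:
apply_moves:
  moves: [0, 0, -1.5, 0.003, -0.002, 0, 0, 0, 0, -3, 0.005, -0.004, 0, 0, 0, 0, -4.5, 0.008, -0.006, 0, 0, 0, 0, -6, 0.011, -0.007, 0, 0, 0, 0, -7.5, 0.014, -0.008, 0, 0]

```text
t: 11.85
position: [0.4937, 0.02, -0.0155]
orientation: [0.846, -0.534, 0.0, -0.0]
contact_force: [-2.1, 1.1, 0.9]
grip_width: 0.003
```

```bash
python3 look2.py s10
```

```text
t 11.85 p [493.7  20.  -15.5] yaw -64.5 tz [ 0.  0. -1.] F [-2.09  1.14  0.95] q [-0.34  0.69  0.29  2.25 -0.71  0.28 -0.55] g 0.0
tin 0.6 B [0.5 9.5]
tab 0.92 B [-11.5  62.3]
tin rect B [1.9 8.6] [104.3 104.2] face ang mod90 15.8 -74.2 n 3295
tcp B [-45.8 -40.3] push dir(B) 14.3 tcp in push frame (fwd,left) rel tin centre [-58.3 -35.7]
post in push frame rel centre (fwd,left) [56.9 28.2]
```

Call:
apply_moves:
  moves: [0, 0, -2, 0.003, -0.002, 0, 0, 0, 0, -4, 0.006, -0.004, 0, 0, 0, 0, -6, 0.009, -0.006, 0, 0, 0, 0, -8, 0.013, -0.008, 0, 0, 0, 0, -9.5, 0.016, -0.009, 0, 0]

```text
t: 12.42
position: [0.5091, 0.0089, -0.0153]
orientation: [0.887, -0.462, 0.001, -0.0]
contact_force: [-2.0, -0.2, -0.0]
grip_width: -0.003
```

```bash
python3 look2.py s11
```

```text
t 12.42 p [509.1   8.9 -15.3] yaw -55.0 tz [ 0.001 -0.    -1.   ] F [-1.96 -0.18 -0.04] q [-0.3   0.7   0.27  2.22 -0.63  0.3  -0.45] g -0.0
tin 0.73 B [6.3 9.5]
tin rect B [5.8 7.1] [104.2 104.9] face ang mod90 22.1 -67.9 n 3337
tcp B [-33.1 -54. ] push dir(B) 23.8 tcp in push frame (fwd,left) rel tin centre [-60.3 -40.2]
post in push frame rel centre (fwd,left) [57.7 21.5]
```

View pics/s11.png

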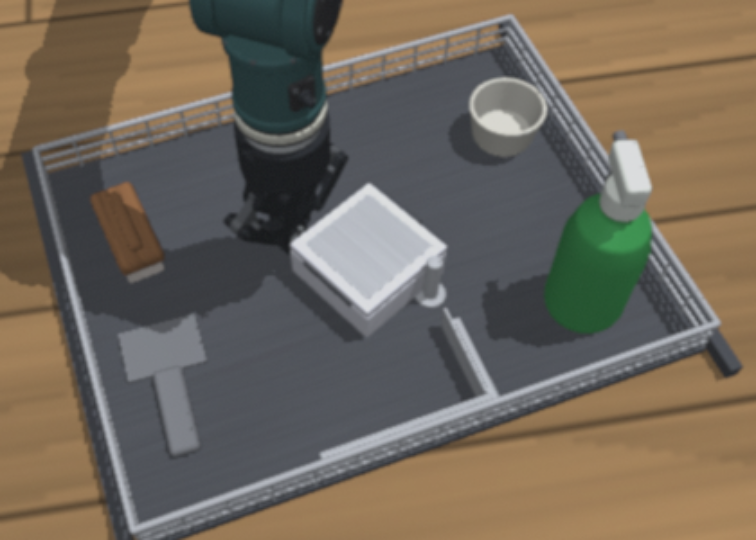

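Call:
apply_moves:
  moves: [0, 0, -1, 0.001, -0.003, 0, 0, 0, 0, -2, 0.001, -0.006, 0, 0, 0, 0, -4, 0.002, -0.008, 0, 0, 0, 0, -6, 0.004, -0.01, 0, 0, 0, 0, -7.5, 0.006, -0.012, 0, 0]

```text
t: 12.98
position: [0.5156, 0.0065, -0.0154]
orientation: [0.914, -0.405, -0.003, 0.003]
contact_force: [-7.9, -8.0, 7.7]
grip_width: -0.001
```

```bash
python3 look2.py s12
```

```text
t 12.98 p [515.6   6.5 -15.4] yaw -47.8 tz [-0.008 -0.004 -1.   ] F [-7.87 -8.01  7.74] q [-0.29  0.7   0.27  2.2  -0.57  0.32 -0.38] g -0.0
tin 0.75 B [8.1 8.7]
tab 0.62 B [-16.2  53. ]
tin rect B [7.6 6.9] [103.7 103.9] face ang mod90 26.7 -63.3 n 3354
tcp B [-25.5 -57.6] push dir(B) 31.1 tcp in push frame (fwd,left) rel tin centre [-61.7 -38.2]
post in push frame rel centre (fwd,left) [58.6 15. ]
```

```bash
cat > tl.py <<'E'
from plan import *
# tl.py cx cy theta toolpush(B deg) zread open f,l f,l ...
cx,cy,th,tp,z,op=map(float,sys.argv[1:7]);a=np.radians(th);cur=measured()
T=[]
for s in sys.argv[7:]:
    f,l=map(float,s.split(","))
    b=(cx+f*np.cos(a)-l*np.sin(a),cy+f*np.sin(a)+l*np.cos(a));W=B2W(b)
    T.append(([*W,z],tp-90+11,0,op))
show(rows(cur,T))
E
python3 tl.py 7.6 6.9 26.7 26.7 -15 0  -82,-38 -82,-10 -82,20 -82,50 -80,80; echo; python3 tl.py 7.6 6.9 26.7 26.7 -15 0 -80,80 -60,80 -40,78 -32,75 -32,70
```

```text
0.4, -0, 4.4, -0.0065, 0.023, -0.0002, 0,, 0.4, -0, 4.4, -0.0344, 0.0208, -0.0002, 0,, 0.4, -0, 4.4, -0.0644, 0.0185, -0.0003, 0,, 0.4, -0, 4.4, -0.0943, 0.0162, -0.0003, 0,, 0.4, -0, 4.4, -0.124, 0.012, -0.0003, 0

0.4, -0, 4.4, -0.124, 0.012, -0.0003, 0,, 0.4, -0, 4.4, -0.1225, -0.008, -0.0004, 0,, 0.4, -0, 4.4, -0.119, -0.0278, -0.0006, 0,, 0.4, -0, 4.4, -0.1154, -0.0355, -0.0006, 0,, 0.4, -0, 4.4, -0.1104, -0.0351, -0.0006, 0
```

Call:
apply_moves:
  moves: [0, 0, 2, -0.003, 0.015, 0, 0, 0, 0, 4.4, -0.007, 0.028, 0, 0, 0, 0, 4.4, -0.045, 0.026, 0, 0, 0, 0, 4.4, -0.085, 0.022, 0, 0, 0, 0, 4.4, -0.124, 0.018, 0, 0]

```text
t: 13.55
position: [0.4251, 0.091, -0.0151]
orientation: [0.898, -0.44, 0.001, -0.0]
contact_force: [1.0, 1.1, -0.3]
grip_width: 0.0
```

```bash
python3 look2.py s13;python3 tl.py 7.6 6.9 26.7 26.7 -15 0 -80,80 -60,80 -40,78 -32,75 -32,70
```

```text
t 13.55 p [425.1  91.  -15.1] yaw -52.2 tz [ 0.002 -0.    -1.   ] F [ 0.99  1.12 -0.27] q [-0.44  0.65  0.17  2.38 -0.72  0.15 -0.5 ] g 0.0
tin 0.91 B [8.1 7.6]
tab 0.93 B [-14.9  53.6]
tin rect B [9.4 7.6] [101.1 103.8] face ang mod90 28.3 -61.7 n 3341
tcp B [-101.8   46.3] push dir(B) 27.3 tcp in push frame (fwd,left) rel tin centre [-81.   85.4]
post in push frame rel centre (fwd,left) [55.6 19.1]
-0, 0.1, 0.6, 0.0044, 0, -0.0004, 0,, -0, 0.1, 0.6, 0.0046, -0.02, -0.0004, 0,, -0, 0.1, 0.6, 0.0068, -0.04, -0.0004, 0,, -0, 0.1, 0.6, 0.0099, -0.0479, -0.0004, 0,, -0, 0.1, 0.6, 0.0149, -0.0479, -0.0004, 0
```

View pics/s13.png

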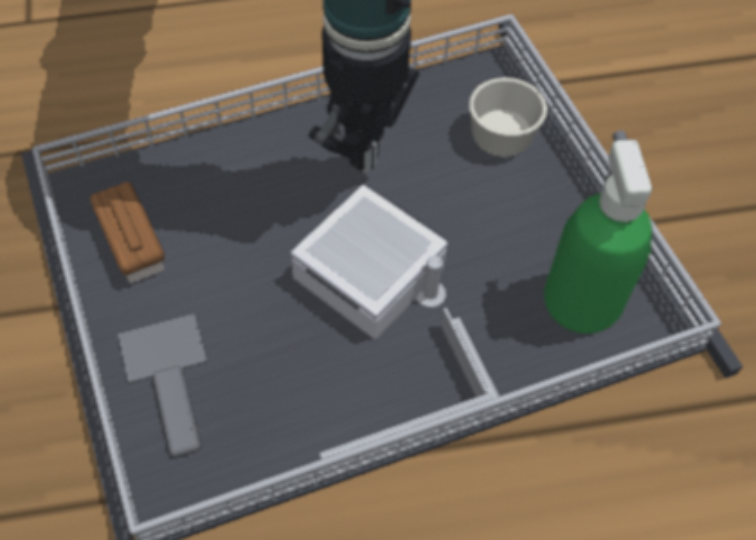

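Call:
apply_moves:
  moves: [0, 0, 0, 0.001, -0.016, 0, 0, 0, 0, 0, 0.002, -0.032, 0, 0, 0, 0, 0, 0.007, -0.048, 0, 0, 0, 0, 0, 0.013, -0.048, 0, 0, 0, 0, 0, 0.018, -0.048, 0, 0]

```text
t: 14.12
position: [0.4762, 0.1053, -0.0152]
orientation: [0.899, -0.439, 0.002, -0.001]
contact_force: [-0.3, -0.4, -0.3]
grip_width: 0.004
```

Call:
apply_moves:
  moves: [0, 0, 0, 0.003, 0, 0, 0, 0, 0, 0, 0.006, 0, 0, 0, 0, 0, 0, 0.009, 0, 0, 0, 0, 0, -1, 0.012, 0, 0, 0, 0, 0, -2, 0.015, 0, 0, 0]

```text
t: 14.53
position: [0.477, 0.0953, -0.0155]
orientation: [0.906, -0.422, -0.005, 0.001]
contact_force: [-6.8, 4.8, 5.9]
grip_width: -0.001
```

```bash
python3 look2.py s14
```

```text
t 14.53 p [477.   95.3 -15.5] yaw -50.0 tz [-0.01   0.003 -1.   ] F [-6.75  4.81  5.9 ] q [-0.47  0.69  0.26  2.26 -0.66  0.28 -0.5 ] g -0.0
tin 0.68 B [11.   3.8]
tab 0.57 B [-16.7  46.2]
tin rect B [11.6  2.9] [100.4 104.4] face ang mod90 33.8 -56.2 n 3282
tcp B [-47.8  36.2] push dir(B) 28.9 tcp in push frame (fwd,left) rel tin centre [-35.8  57.9]
post in push frame rel centre (fwd,left) [56.4 22.7]
```

View pics/s14.png

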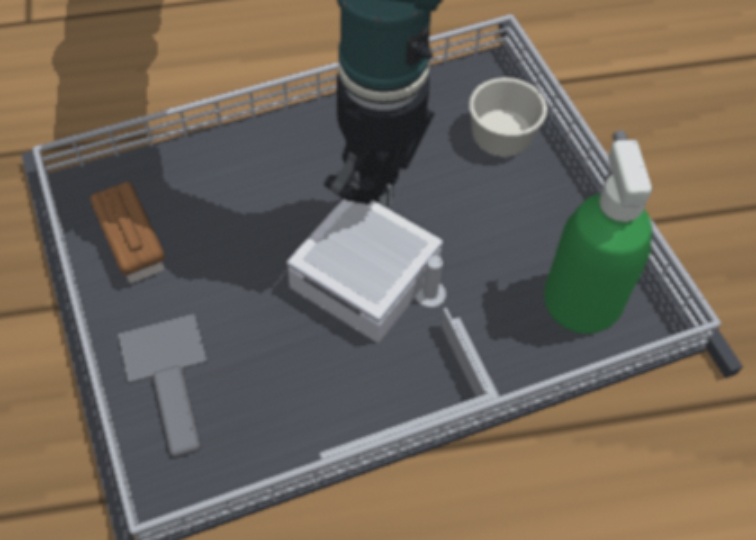

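Call:
apply_moves:
  moves: [0, 0, -3, 0.003, 0.001, 0, 0, 0, 0, -6, 0.006, 0.002, 0, 0, 0, 0, -9, 0.009, 0.003, 0, 0, 0, 0, -12, 0.012, 0.005, 0, 0, 0, 0, -15, 0.015, 0.007, 0, 0]

```text
t: 15.1
position: [0.4824, 0.0779, -0.0156]
orientation: [0.954, -0.3, -0.004, 0.001]
contact_force: [-4.5, 2.2, 1.4]
grip_width: 0.004
```

```bash
python3 look2.py s15
```

```text
t 15.1 p [482.4  77.9 -15.6] yaw -34.9 tz [-0.007  0.001 -1.   ] F [-4.54  2.17  1.44] q [-0.4   0.68  0.21  2.26 -0.54  0.26 -0.32] g 0.0
tin 0.6 B [18.1 -3.4]
tab 0.7 B [-15.8  33.7]
tin rect B [18.7 -4.4] [100.6 106.2] face ang mod90 41.8 -48.2 n 3351
tcp B [-45.4  17.9] push dir(B) 43.7 tcp in push frame (fwd,left) rel tin centre [-30.9  60.4]
post in push frame rel centre (fwd,left) [60.2 17.6]
```

```bash
python3 tl.py 18.7 -4.4 41.8 43 -15 0 -33,78 -60,80 -82,70 -84,35 -84,0;
```

```text
0.2, 0.2, 0.7, -0.0186, -0.0006, -0.0006, 0,, 0.2, 0.2, 0.7, -0.0216, 0.0264, -0.0005, 0,, 0.2, 0.2, 0.7, -0.0123, 0.0487, -0.0005, 0,, 0.2, 0.2, 0.7, 0.0226, 0.0519, -0.0006, 0,, 0.2, 0.2, 0.7, 0.0576, 0.053, -0.0007, 0
```

Call:
apply_moves:
  moves: [0, 0, 0, -0.019, 0, 0, 0, 0, 0, 0, -0.022, 0.027, 0, 0, 0, 0, 0, -0.012, 0.05, 0, 0, 0, 0, 0, 0.022, 0.053, 0, 0, 0, 0, 0, 0.058, 0.053, 0, 0]

```text
t: 15.67
position: [0.5012, -0.0005, -0.0154]
orientation: [0.953, -0.302, -0.002, 0.001]
contact_force: [1.4, 1.0, 0.1]
grip_width: -0.0
```

```bash
python3 look2.py s16; python3 tl.py 18.7 -4.4 41.8 43 -15 0 -84,0 -84,-36 -75,-36 -66,-36 -63,-36;
```

```text
t 15.67 p [ 5.012e+02 -5.000e-01 -1.540e+01] yaw -35.2 tz [-0.003 -0.001 -1.   ] F [1.36 1.02 0.11] q [-0.24  0.68  0.2   2.23 -0.49  0.27 -0.22] g -0.0
tin 0.68 B [19.6 -5.1]
tab 0.92 B [-12.8  32.1]
tin rect B [19.7 -5.4] [100.8 105.3] face ang mod90 43.0 -47.0 n 3442
tcp B [-36.  -63.9] push dir(B) 43.6 tcp in push frame (fwd,left) rel tin centre [-80.7  -4. ]
post in push frame rel centre (fwd,left) [60.1 19.3]
-0.1, -0.4, 0.6, -0.0081, 0.0033, 0.0001, 0,, -0.1, -0.4, 0.6, 0.0279, 0.0044, 0.0003, 0,, -0.1, -0.4, 0.6, 0.0282, -0.0045, 0.0004, 0,, -0.1, -0.4, 0.6, 0.0285, -0.0135, 0.0004, 0,, -0.1, -0.4, 0.6, 0.0286, -0.0165, 0.0004, 0
```

View pics/s16.png

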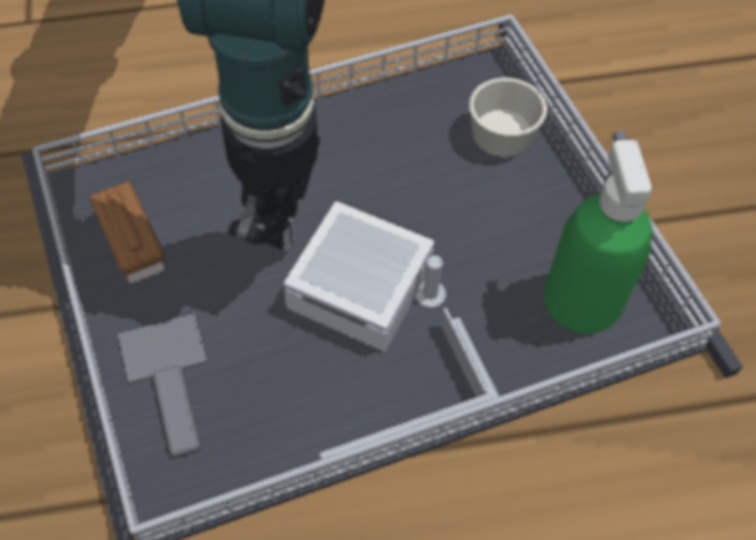

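Call:
apply_moves:
  moves: [0, 0, 0, 0.014, 0.003, 0, 0, 0, 0, 0, 0.03, 0.001, 0, 0, 0, 0, 0, 0.03, -0.007, 0, 0, 0, 0, 0, 0.03, -0.014, 0, 0, 0, 0, 0, 0.03, -0.018, 0, 0]

```text
t: 16.23
position: [0.5387, 0.0005, -0.0156]
orientation: [0.954, -0.301, -0.0, -0.0]
contact_force: [-0.6, -3.6, 1.0]
grip_width: 0.001
```

Call:
apply_moves:
  moves: [0, 0, 0, 0, -0.003, 0, 0, 0, 0, 0, 0.001, -0.006, 0, 0, 0, 0, -2, 0.002, -0.009, 0, 0, 0, 0, -4, 0.004, -0.012, 0, 0, 0, 0, -6, 0.007, -0.014, 0, 0]

```text
t: 16.65
position: [0.5465, 0.0028, -0.0156]
orientation: [0.968, -0.251, -0.004, 0.003]
contact_force: [-8.5, -8.0, 8.6]
grip_width: -0.001
```

```bash
python3 look2.py s17
```

```text
t 16.65 p [546.5   2.8 -15.6] yaw -29.1 tz [-0.01  -0.003 -1.   ] F [-8.55 -7.96  8.6 ] q [-0.25  0.71  0.22  2.13 -0.43  0.35 -0.18] g -0.0
tin 0.65 B [19.8 -1.9]
tab 0.74 B [-13.5  35. ]
tin rect B [23.5 -2.9] [102.  104.5] face ang mod90 46.8 -43.2 n 3452
tcp B [  6.4 -67.7] push dir(B) 49.8 tcp in push frame (fwd,left) rel tin centre [-60.5 -28.8]
post in push frame rel centre (fwd,left) [57.5 13.9]
```

Call:
apply_moves:
  moves: [0, 0, -2, 0.003, -0.001, 0, 0, 0, 0, -4, 0.006, -0.002, 0, 0, 0, 0, -5.5, 0.009, -0.003, 0, 0, 0, 0, -7, 0.012, -0.004, 0, 0, 0, 0, -8.5, 0.015, -0.005, 0, 0]

```text
t: 17.22
position: [0.5654, 0.0015, -0.0156]
orientation: [0.984, -0.179, -0.002, 0.001]
contact_force: [-2.3, -3.6, 2.0]
grip_width: -0.007
```

```bash
python3 look2.py s18
```

```text
t 17.22 p [565.4   1.5 -15.6] yaw -20.6 tz [-0.004 -0.002 -1.   ] F [-2.34 -3.56  2.03] q [-0.22  0.72  0.2   2.09 -0.36  0.37 -0.09] g -0.01
tin 0.68 B [28.  -1.8]
tab 0.91 B [-12.7  25.3]
tin rect B [34.   0.7] [114.2 105.7] face ang mod90 56.8 -33.2 n 3466
tcp B [ 23.  -71.6] push dir(B) 58.3 tcp in push frame (fwd,left) rel tin centre [-67.4 -28.6]
post in push frame rel centre (fwd,left) [50.3 12.2]
```

Call:
apply_moves:
  moves: [0, 0, -2, 0.003, -0.002, 0, 0, 0, 0, -4, 0.006, -0.004, 0, 0, 0, 0, -6, 0.009, -0.005, 0, 0, 0, 0, -8, 0.012, -0.006, 0, 0, 0, 0, -9.5, 0.015, -0.007, 0, 0]

```text
t: 17.78
position: [0.5852, 0.0025, -0.0155]
orientation: [0.995, -0.097, 0.001, 0.001]
contact_force: [0.6, -5.2, -2.6]
grip_width: 0.001
```

```bash
python3 look2.py s19
```

```text
t 17.78 p [585.2   2.5 -15.5] yaw -11.1 tz [ 0.001 -0.002 -1.   ] F [ 0.65 -5.17 -2.63] q [-0.2   0.73  0.17  2.05 -0.29  0.39  0.  ] g 0.0
tin 0.88 B [37.5 -5.5]
tab 0.65 B [-11.2  14.4]
tin rect B [42.2 -0.7] [112.  104.5] face ang mod90 66.0 -24.0 n 3305
tcp B [ 40.9 -74.1] push dir(B) 67.8 tcp in push frame (fwd,left) rel tin centre [-68.5 -26.6]
post in push frame rel centre (fwd,left) [49.9 11.9]
```

View pics/s19.png

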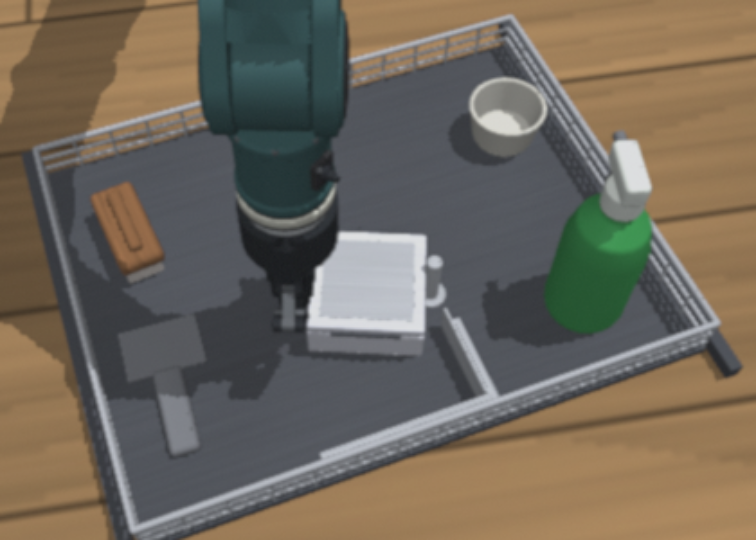

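Call:
apply_moves:
  moves: [0, 0, -2, 0.003, -0.002, 0, 0, 0, 0, -4, 0.006, -0.004, 0, 0, 0, 0, -6, 0.009, -0.005, 0, 0, 0, 0, -8, 0.012, -0.006, 0, 0, 0, 0, -9.5, 0.015, -0.007, 0, 0]

```text
t: 18.35
position: [0.6023, 0.0057, -0.0153]
orientation: [1.0, -0.014, 0.002, 0.002]
contact_force: [1.9, -6.2, -2.1]
grip_width: -0.0
```

```bash
python3 look2.py s20
```

```text
t 18.35 p [602.3   5.7 -15.3] yaw -1.6 tz [ 0.003 -0.003 -1.   ] F [ 1.86 -6.15 -2.05] q [-0.18  0.74  0.14  2.01 -0.23  0.41  0.1 ] g -0.0
tin 0.83 B [46.2 -7.5]
tab 0.95 B [-1.4  7.4]
tin rect B [52.4  0.3] [102.2 110.7] face ang mod90 66.6 -23.4 n 3085
tcp B [ 58.3 -74.2] push dir(B) 77.3 tcp in push frame (fwd,left) rel tin centre [-71.4 -22.1]
post in push frame rel centre (fwd,left) [47.9 13.3]
```

```bash
python3 - <<'E'
s=open('look2.py').read()
s=s.replace("m=cv2.morph","pw=B2W((50,50));m&=np.hypot(P[...,0]-pw[0],P[...,1]-pw[1])>16\nm=cv2.morph").replace("(hsv>95)","(hsv>120)")
open('look2.py','w').write(s)
E
python3 look2.py s21
```

```text
t 18.5 p [603.1   6.  -15.2] yaw -1.7 tz [ 0.005 -0.003 -1.   ] F [ 2.76 -6.36 -2.94] q [-0.18  0.74  0.14  2.01 -0.23  0.41  0.1 ] g 0.0
tin 0.57 B [48.6 -4.7]
tab 0.82 B [-4.3  7.7]
tin rect B [48.  -5.8] [ 97.9 103.8] face ang mod90 75.2 -14.8 n 2952
tcp B [ 58.2 -74.2] push dir(B) 77.3 tcp in push frame (fwd,left) rel tin centre [-64.4 -25.1]
post in push frame rel centre (fwd,left) [54.9 10.3]
```

View pics/s21.png

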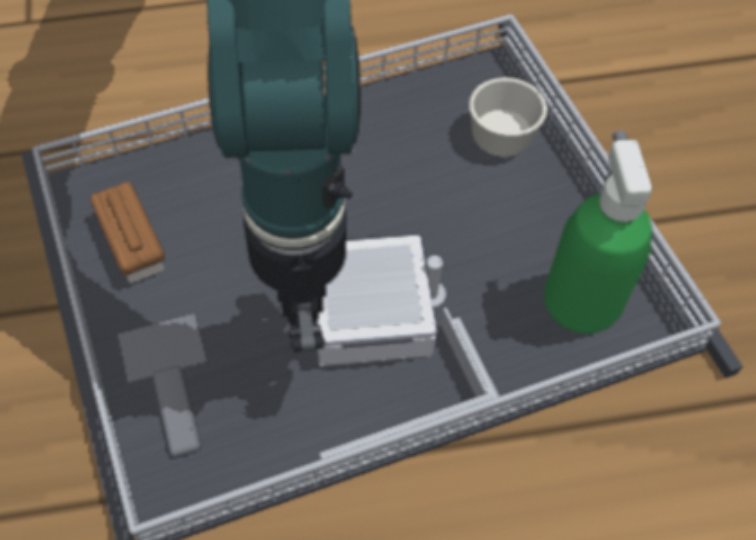

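Call:
apply_moves:
  moves: [0, 0, -2, 0.003, -0.001, 0, 0, 0, 0, -4, 0.006, -0.003, 0, 0, 0, 0, -6, 0.009, -0.004, 0, 0, 0, 0, -8, 0.012, -0.005, 0, 0, 0, 0, -10, 0.015, -0.006, 0, 0]

```text
t: 19.07
position: [0.6185, 0.011, -0.0152]
orientation: [0.997, 0.073, 0.002, 0.002]
contact_force: [3.5, -7.5, -3.0]
grip_width: -0.003
```

```bash
python3 look2.py s22
```

```text
t 19.07 p [618.5  11.  -15.2] yaw 8.3 tz [ 0.005 -0.004 -1.   ] F [ 3.46 -7.5  -2.98] q [-0.16  0.74  0.1   1.97 -0.16  0.43  0.2 ] g -0.0
tin 0.75 B [56.3 -6.3]
tab 0.8 B [ 1.8 -0.3]
tin rect B [55.4 -3.8] [103.6  95.2] face ang mod90 -7.2 -97.2 n 2660
tcp B [ 75.1 -72. ] push dir(B) 87.3 tcp in push frame (fwd,left) rel tin centre [-67.2 -22.9]
post in push frame rel centre (fwd,left) [53.5  8. ]
```

Call:
apply_moves:
  moves: [0, 0, -1, 0.003, -0.001, 0, 0, 0, 0, -2, 0.005, -0.003, 0, 0, 0, 0, -3, 0.008, -0.005, 0, 0, 0, 0, -3, 0.009, -0.006, 0, 0, 0, 0, -3, 0.009, -0.006, 0, 0]

```text
t: 19.63
position: [0.6293, 0.0165, -0.0146]
orientation: [0.995, 0.098, 0.005, 0.003]
contact_force: [6.1, -10.8, -2.8]
grip_width: -0.002
```

```bash
python3 look2.py s23
```

```text
t 19.63 p [629.3  16.5 -14.6] yaw 11.2 tz [ 0.01  -0.005 -1.   ] F [  6.14 -10.83  -2.81] q [-0.17  0.75  0.09  1.95 -0.14  0.44  0.22] g -0.0
tin 0.6 B [59.5 -2.3]
tab 0.81 B [ 7.3 -3. ]
tin rect B [61.2 -1.8] [100.8  92.6] face ang mod90 -1.1 -91.1 n 2436
tcp B [ 85.9 -68.9] push dir(B) 90.2 tcp in push frame (fwd,left) rel tin centre [-67.2 -24.5]
post in push frame rel centre (fwd,left) [51.8 11. ]
```

View pics/s23.png

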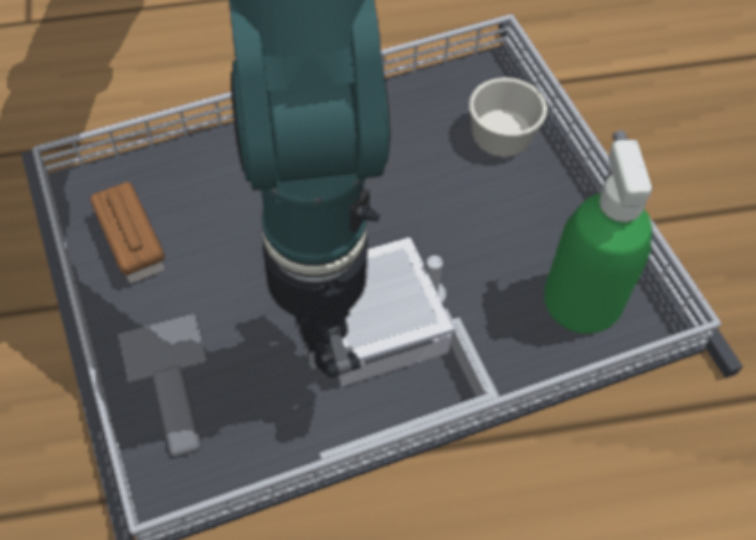

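```bash
cat > bt.py <<'E'
from plan import *
# bt.py z open  x,y,pushdir ...  (basket)
z,op=map(float,sys.argv[1:3]);cur=measured();T=[]
for s in sys.argv[3:]:
    x,y,t=map(float,s.split(","));T.append(([*B2W((x,y)),z],t-90+11,0,op))
show(rows(cur,T))
E
python3 bt.py -12 0.04 86,-82,90 80,-100,85 55,-105,78 25,-108,71 -5,-108,64
```

```text
0.4, -0.5, 0.2, 0.0001, 0.0131, -0.0025, 0.04,, 0.4, -0.5, 5.2, -0.006, 0.0311, -0.0024, 0.04,, 0.3, -0.6, 12.2, -0.031, 0.036, -0.0026, 0.04,, 0.3, -0.6, 19.2, -0.061, 0.0389, -0.0028, 0.04,, 0.3, -0.6, 26.2, -0.091, 0.0389, -0.0031, 0.04
```

Call:
apply_moves:
  moves: [0, 0, 0, 0, 0.018, 0, 0, 0, 0, 5, -0.006, 0.036, -0.003, 0, 0, 0, 12, -0.031, 0.042, -0.003, 0.04, 0, 0, 19, -0.061, 0.045, -0.003, 0.04, 0, 0, 26, -0.091, 0.045, -0.003, 0.04]

```text
t: 20.2
position: [0.5439, -0.0403, -0.0122]
orientation: [0.992, -0.13, 0.001, -0.0]
contact_force: [0.1, -0.1, -0.4]
grip_width: 0.42
```

```bash
python3 look2.py s24;  python3 bt.py -12 0.04 -25,-104,57 -40,-90,50 -45,-65,43 -45,-40,36 -45,-15,29
```

```text
t 20.2 p [543.9 -40.3 -12.2] yaw -14.9 tz [ 0.002  0.001 -1.   ] F [ 0.1  -0.07 -0.4 ] q [-0.12  0.7   0.15  2.14 -0.31  0.33  0.03] g 0.42
tin 0.9 B [61.5 -4.4]
tab 0.64 B [ 6.2 -3.2]
tin rect B [60.2 -5.9] [103.  100.2] face ang mod90 -1.2 -91.2 n 3587
tcp B [ -12.4 -107. ] push dir(B) 64.4 tcp in push frame (fwd,left) rel tin centre [-122.6   21.9]
post in push frame rel centre (fwd,left) [46.  33.4]
0, 0.2, 7.4, -0.0127, 0.0027, -0.0005, 0.04,, 0, 0.2, 14.4, -0.0322, -0.0034, -0.0005, 0.04,, 0, 0.2, 21.4, -0.0475, -0.0238, -0.0004, 0.04,, 0.1, 0.2, 28.4, -0.0583, -0.0464, -0.0003, 0.04,, 0.1, 0.2, 35.4, -0.0691, -0.0689, -0.0003, 0.04
```

View pics/s24.png

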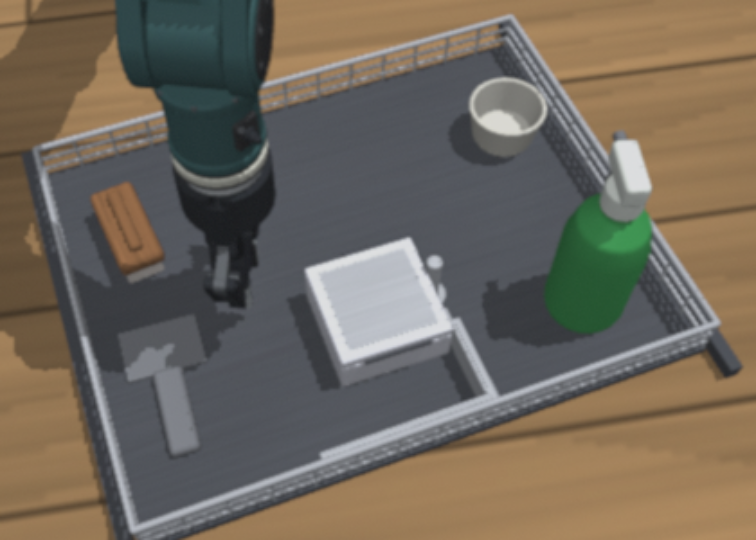

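Call:
apply_moves:
  moves: [0, 0, 7, -0.013, 0.002, 0, 0.04, 0, 0, 14, -0.032, -0.003, 0, 0.04, 0, 0, 21, -0.048, -0.024, 0, 0.04, 0, 0, 28, -0.058, -0.046, 0, 0.04, 0, 0, 35, -0.069, -0.069, 0, 0.04]

```text
t: 20.77
position: [0.4956, 0.0457, -0.0123]
orientation: [0.907, -0.422, 0.001, -0.001]
contact_force: [1.0, 0.5, 0.6]
grip_width: 0.47
```

```bash
 python3 bt.py -12 0.04 -45,-8,22 -42,-7,15 -38,-7,8 -34,-7,2 -28,-7,-1.2
```

```text
-0.2, -0, 7.1, -0.0084, 0.0014, -0.0003, 0.04,, -0.2, -0, 14.1, -0.0078, -0.0018, -0.0003, 0.04,, -0.2, 0, 21.1, -0.0058, -0.0052, -0.0003, 0.04,, -0.2, 0, 27.1, -0.0039, -0.0087, -0.0003, 0.04,, -0.2, 0, 30.3, -0.001, -0.014, -0.0002, 0.04
```

Call:
apply_moves:
  moves: [0, 0, 7, -0.008, 0.001, 0, 0.04, 0, 0, 14, -0.008, -0.002, 0, 0.04, 0, 0, 21, -0.006, -0.005, 0, 0.04, 0, 0, 27, -0.004, -0.009, 0, 0.04, 0, 0, 30, -0.001, -0.014, 0, 0.04]

```text
t: 21.18
position: [0.5058, 0.056, -0.0125]
orientation: [0.768, -0.64, 0.0, -0.001]
contact_force: [0.1, -0.3, -0.0]
grip_width: 0.47
```

```bash
python3 look2.py s25;  python3 bt.py -12 0.04 -5,-7,-1
```

```text
t 21.18 p [505.8  56.  -12.5] yaw -79.6 tz [ 0.002  0.002 -1.   ] F [ 0.06 -0.26 -0.03] q [-0.48  0.71  0.39  2.22 -0.83  0.35 -0.77] g 0.47
tin 0.58 B [56.1 -5. ]
tab 0.7 B [108.9 177.8]
tin rect B [60.6 -6. ] [103.2 100.2] face ang mod90 -0.9 -90.9 n 3591
tcp B [-27.7  -7.3] push dir(B) -0.3 tcp in push frame (fwd,left) rel tin centre [-88.3  -1.7]
post in push frame rel centre (fwd,left) [-10.9  56. ]
-0.1, 0, 0.7, -0.0004, -0.0227, -0.0004, 0.04
```

View pics/s25.png

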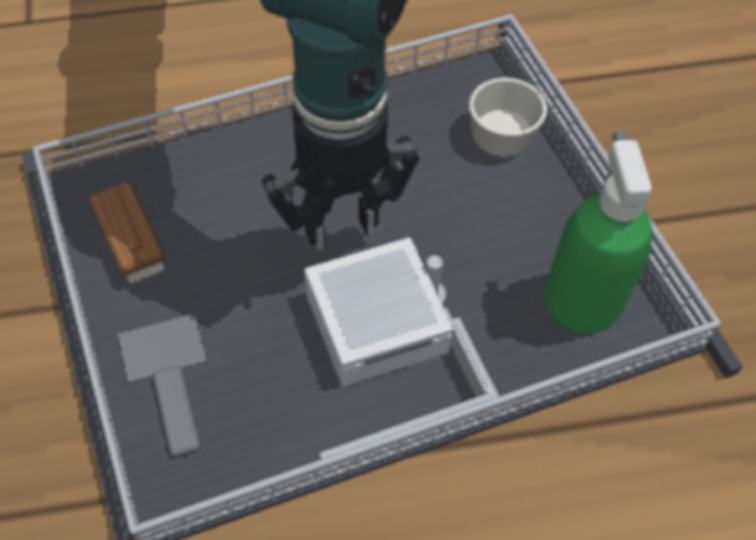

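Call:
apply_moves:
  moves: [0, 0, 0, 0, -0.007, 0, 0.04, 0, 0, 0, 0, -0.014, 0, 0.04, 0, 0, 0, 0, -0.02, 0, 0.04, 0, 0, 0, 0, -0.024, 0, 0.04, 0, 0, 0, 0, -0.028, 0, 0.04]

```text
t: 21.75
position: [0.5326, 0.0585, -0.0124]
orientation: [0.768, -0.64, 0.0, -0.0]
contact_force: [0.8, 0.2, -0.6]
grip_width: 0.472
```

Call:
apply_moves:
  moves: [0, 0, 0, 0, -0.003, 0, 0.04, 0, 0, 0, 0, -0.006, 0, 0.04, 0, 0, 0, 0.001, -0.009, 0, 0.04, 0, 0, 0, 0.001, -0.012, 0, 0.04, 0, 0, 0, 0.001, -0.015, 0, 0.04]

```text
t: 22.17
position: [0.5406, 0.0595, -0.0129]
orientation: [0.768, -0.64, -0.004, 0.003]
contact_force: [-8.1, -2.0, 7.0]
grip_width: 0.47
```

```bash
python3 look2.py s26
```

```text
t 22.17 p [540.6  59.5 -12.9] yaw -79.6 tz [-0.01   0.001 -1.   ] F [-8.14 -1.98  6.96] q [-0.51  0.75  0.45  2.14 -0.79  0.43 -0.81] g 0.47
tin 0.88 B [64.4 -8. ]
tab 0.75 B [16.6 -2.8]
tin rect B [67.4 -6.3] [102.3 100.6] face ang mod90 -0.5 -90.5 n 3619
tcp B [ 9.7 -9.9] push dir(B) -0.6 tcp in push frame (fwd,left) rel tin centre [-57.7  -4.2]
post in push frame rel centre (fwd,left) [-18.   56.1]
```

View pics/s26.png

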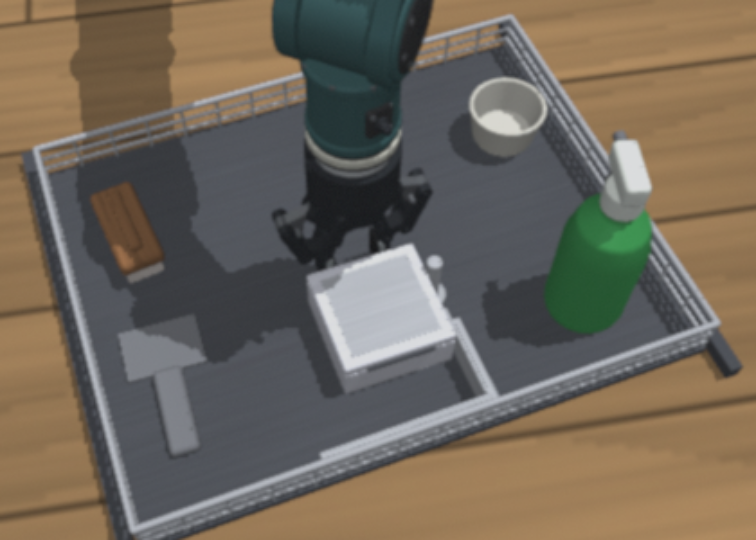

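Call:
apply_moves:
  moves: [0, 0, 0, 0, -0.003, 0, 0.04, 0, 0, 0, 0, -0.006, 0, 0.04, 0, 0, 0, 0, -0.009, 0, 0.04, 0, 0, 0, 0.001, -0.012, 0, 0.04, 0, 0, 0, 0.001, -0.015, 0, 0.04]

```text
t: 22.73
position: [0.5621, 0.062, -0.0126]
orientation: [0.769, -0.64, 0.0, -0.0]
contact_force: [-3.1, -0.2, -1.8]
grip_width: 0.471
```

Call:
apply_moves:
  moves: [0, 0, 0, 0, -0.003, 0, 0.04, 0, 0, 0, 0, -0.006, 0, 0.04, 0, 0, 0, 0, -0.009, 0, 0.04, 0, 0, 0, 0, -0.012, 0, 0.04, 0, 0, 0, 0, -0.015, 0, 0.04]

```text
t: 23.15
position: [0.5766, 0.0646, -0.0124]
orientation: [0.768, -0.64, 0.0, 0.0]
contact_force: [-2.1, -0.8, -2.0]
grip_width: 0.469
```

```bash
python3 look2.py s27
```

```text
t 23.15 p [576.6  64.6 -12.4] yaw -79.6 tz [ 0. -0. -1.] F [-2.12 -0.8  -2.  ] q [-0.52  0.78  0.48  2.07 -0.77  0.48 -0.84] g 0.47
tin 0.97 B [103.3  -5.9]
tab 0.78 B [49.6 -8.8]
tin rect B [103.5  -7.9] [101.7 101. ] face ang mod90 -0.0 -90.0 n 3962
tcp B [ 44.5 -11.6] push dir(B) -0.6 tcp in push frame (fwd,left) rel tin centre [-59.   -4.3]
post in push frame rel centre (fwd,left) [-54.1  57.4]
```

View pics/s27.png

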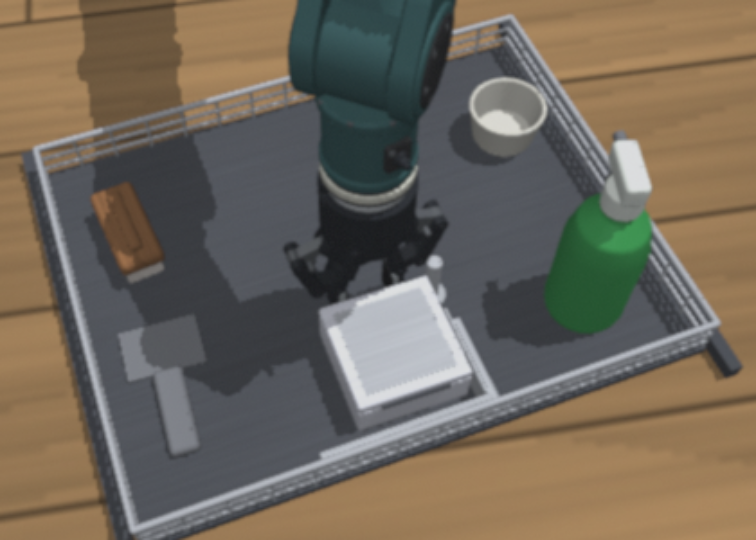

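Call:
apply_moves:
  moves: [0, 0, 0, 0, -0.003, 0, 0.04, 0, 0, 0, 0, -0.006, 0, 0.04, 0, 0, 0, 0, -0.009, 0, 0.04, 0, 0, 0, 0, -0.011, 0, 0.04, 0, 0, 0, 0, -0.013, 0, 0.04]

```text
t: 23.72
position: [0.5864, 0.0664, -0.0122]
orientation: [0.768, -0.64, -0.002, 0.001]
contact_force: [-6.1, -2.1, 4.6]
grip_width: 0.47
```

Call:
apply_moves:
  moves: [0, 0, 0, 0, -0.001, 0, 0.04, 0, 0, 0, 0, -0.002, 0, 0.04, 0, 0, 0, 0, -0.003, 0, 0.04]

```text
t: 23.97
position: [0.589, 0.0669, -0.0122]
orientation: [0.768, -0.64, -0.002, 0.001]
contact_force: [-7.9, -0.8, 4.3]
grip_width: 0.47
```

Call:
apply_moves:
  moves: [0, 0, 0, 0, -0.001, 0, 0.04, 0, 0, 0, 0, -0.002, 0, 0.04, 0, 0, 0, 0, -0.003, 0, 0.04]

```text
t: 24.22
position: [0.5919, 0.0674, -0.0122]
orientation: [0.768, -0.64, -0.002, 0.001]
contact_force: [-6.7, -1.5, 4.3]
grip_width: 0.466
```

```bash
python3 look2.py s28
```

```text
t 24.22 p [591.9  67.4 -12.2] yaw -79.6 tz [-0.005  0.001 -1.   ] F [-6.72 -1.5   4.3 ] q [-0.53  0.79  0.49  2.03 -0.76  0.52 -0.86] g 0.47
tin 0.94 B [117.   -7.2]
tab 0.67 B [63.  -7.5]
tin rect B [119.2  -7.7] [101.7 101.4] face ang mod90 -0.6 -90.6 n 4074
tcp B [ 59.  -11.8] push dir(B) -0.6 tcp in push frame (fwd,left) rel tin centre [-60.1  -4.7]
post in push frame rel centre (fwd,left) [-69.8  57. ]
```

Sliding at about 7 N, right before the rail. Advance in 1 mm rows.

Call:
apply_moves:
  moves: [0, 0, 0, 0, -0.001, 0, 0.04, 0, 0, 0, 0, -0.002, 0, 0.04]

```text
t: 24.53
position: [0.5918, 0.0674, -0.0123]
orientation: [0.768, -0.64, -0.004, 0.002]
contact_force: [-10.6, -1.1, 8.9]
grip_width: 0.467
```

Call:
apply_moves:
  moves: [0, 0, 0, 0, -0.001, 0, 0.04, 0, 0, 0, 0, -0.002, 0, 0.04]

```text
t: 24.7
position: [0.5916, 0.0675, -0.0124]
orientation: [0.768, -0.64, -0.005, 0.004]
contact_force: [-14.4, -3.0, 12.9]
grip_width: 0.466
```

Call:
apply_moves:
  moves: [0, 0, 0, 0, 0.001, 0, 0.04, 0, 0, 0, 0, 0.001, 0, 0.04, 0, 0, 0, 0, 0.001, 0, 0.04, 0, 0, 0, 0, 0.001, 0, 0.04, 0, 0, 0, 0, 0.001, 0, 0.04]

```text
t: 25.12
position: [0.5917, 0.0674, -0.0124]
orientation: [0.768, -0.64, -0.004, 0.003]
contact_force: [-10.2, -0.7, 8.3]
grip_width: 0.47
```

Call:
apply_moves:
  moves: [0, 0, 0, 0, 0, 0, 0.04, 0, 0, 0, 0, 0, 0, 0.04, 0, 0, 0, 0, 0, 0, 0.04, 0, 0, 0, 0, 0, 0, 0.04, 0, 0, 0, 0, 0, 0, 0.04]

```text
t: 25.53
position: [0.5917, 0.0675, -0.0124]
orientation: [0.768, -0.64, -0.004, 0.003]
contact_force: [-11.4, -1.5, 8.2]
grip_width: 0.468
```

```bash
python3 look2.py s29
```

```text
t 25.53 p [591.7  67.5 -12.4] yaw -79.6 tz [-0.011  0.001 -1.   ] F [-11.41  -1.48   8.2 ] q [-0.53  0.79  0.5   2.02 -0.75  0.52 -0.87] g 0.47
tin 0.8 B [118.3  -5.8]
tab 0.74 B [67.3 -6.6]
tin rect B [119.5  -8.1] [101.6 100.7] face ang mod90 -0.3 -90.3 n 4068
tcp B [ 58.7 -11.7] push dir(B) -0.6 tcp in push frame (fwd,left) rel tin centre [-60.8  -4.3]
post in push frame rel centre (fwd,left) [-70.2  57.3]
```

Call:
apply_moves:
  moves: [0, 0, 0, 0, -0.0006, 0, 0.04, 0, 0, 0, 0, -0.0006, 0, 0.04, 0, 0, 0, 0, -0.0006, 0, 0.04, 0, 0, 0, 0, -0.0006, 0, 0.04, 0, 0, 0, 0, -0.0006, 0, 0.04]

```text
t: 26.1
position: [0.5916, 0.0674, -0.0124]
orientation: [0.768, -0.64, -0.005, 0.003]
contact_force: [-11.3, -2.0, 9.5]
grip_width: 0.468
```

Call:
apply_moves:
  moves: [0, 0, 0, 0, 0.004, 0, 0.04, 0, 0, 0, 0, 0.01, 0, 0.04, 0, 0, 0, 0, 0.02, 0, 0.04, 0, 0, 0, 0, 0.03, 0, 0.04, 0, 0, 0, 0, 0.04, 0, 0.04]

```text
t: 26.52
position: [0.5592, 0.0614, -0.0121]
orientation: [0.768, -0.64, 0.001, -0.0]
contact_force: [-0.3, 0.3, 0.1]
grip_width: 0.468
```

Call:
apply_moves:
  moves: [0, 0, 0, 0, 0.01, -0.03, 0.04, 0, 0, 0, 0, 0.02, -0.06, 0.04, 0, 0, 0, 0, 0.03, -0.09, 0.04, 0, 0, 0, 0, 0.03, -0.12, 0.04, 0, 0, 0, 0, 0.03, -0.12, 0.04]

```text
t: 26.93
position: [0.5321, 0.0554, 0.1121]
orientation: [0.768, -0.641, 0.003, -0.003]
contact_force: [1.5, -0.5, 1.0]
grip_width: 0.47
```

```bash
python3 look2.py s30; python3 - <<'E'
from plan import *
im,d=manip.get_image("top");cv2.imwrite("pics/top9.png",im[:,:,::-1])
for n in("bottle","ramekin","brush","scraper","tin","tab"):
    for r in manip.spot_point(n,"top")[:1]:print(n,round(r["conf"],2),w("top",r["at"]).round(3))
E
```

```text
t 26.93 p [532.1  55.4 112.1] yaw -79.7 tz [ 0.008  0.002 -1.   ] F [ 1.54 -0.48  0.99] q [-0.68  0.56  0.69  2.13 -0.6   0.64 -0.96] g 0.47
tin 0.58 B [117.6  -5.1]
tab 0.84 B [63.3 -9. ]
tin rect B [118.8  -8. ] [103.6 101. ] face ang mod90 -0.4 -90.4 n 4097
tcp B [ -4.5 -10.6] push dir(B) -0.6 tcp in push frame (fwd,left) rel tin centre [-123.3   -3.8]
post in push frame rel centre (fwd,left) [-69.4  57.3]
bottle 0.93 [0.602 0.258 0.007]
ramekin 0.66 [0.397 0.238 0.009]
brush 0.71 [ 0.471 -0.144  0.01 ]
scraper 0.73 [ 0.628 -0.117  0.008]
tab 0.59 [0.534 0.067 0.   ]
```

View pics/s30.png

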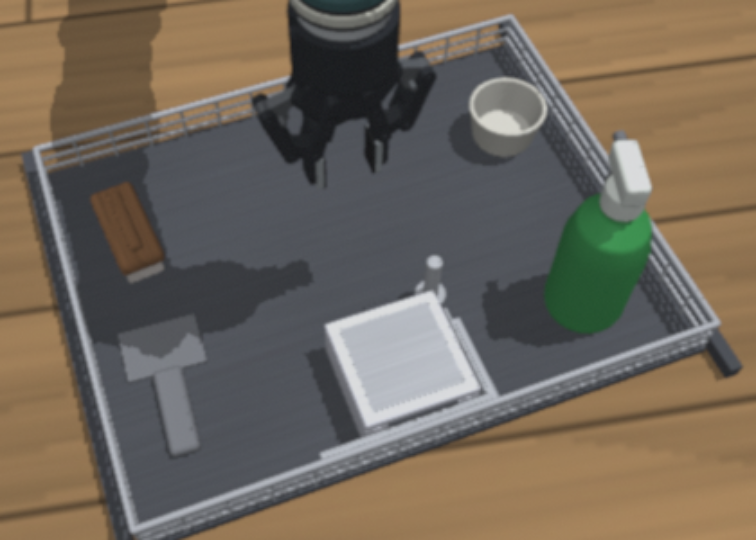

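View pics/top9.png

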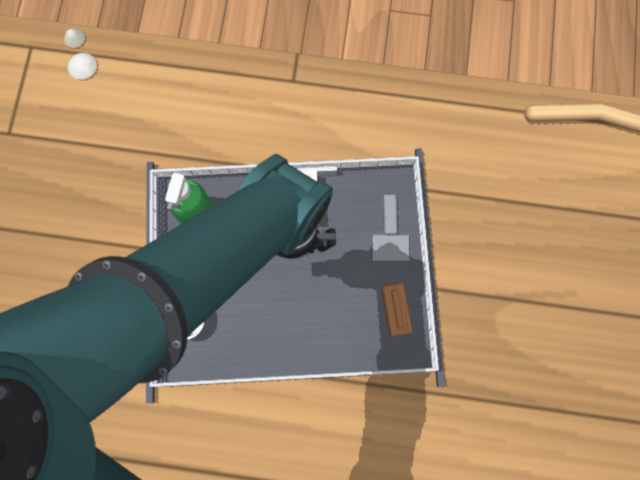

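```bash
python3 - <<'E'
from plan import *
im,d=manip.get_image("scene");cv2.imwrite("pics/z31.png",cv2.resize(im[240:360,305:425,::-1],None,fx=6,fy=5,interpolation=cv2.INTER_CUBIC))
st()
E
```

```text
t 27.48 p [529.4  55.9 107. ] yaw -79.6 tz [-0.001 -0.    -1.   ] F [ 0.01  0.17 -0.34] q [-0.68  0.57  0.68  2.13 -0.6   0.64 -0.96] g 0.47
```

View pics/z31.png

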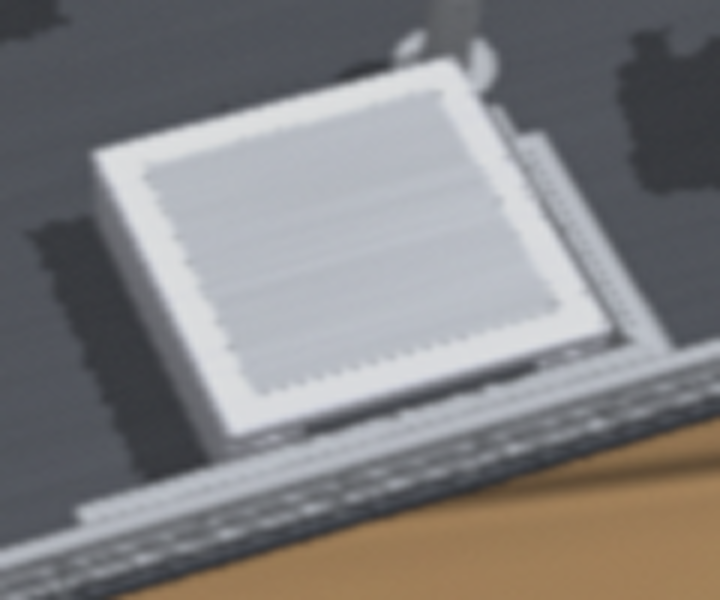

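Flush against the rail, parallel to it, close beside the guide, and the tab (at the dark spot by the front edge) faces front. Handing in.

```bash
python3 -c "
from h import *
print(manip.hand_in())"
```

```text
the job is handed in; nothing more can be done
None
```

The tin is turned a quarter turn, with the tab facing front, and stands seated behind the post. I handed the job in at about 27.5 s.

- **Turn:** I slid the tin to the post with the fingers. I then swung it round with alternate pushes on its right-hand part and its tab side. It stayed at the post to within what the camera can measure; during one tab-side push the measured gap was up to about 3 mm.
- **Seating:** I slid it to the rail with two fingers either side of the tab. I pressed for about 1.5 s, mostly at 10–12 N with a brief reading of about 14.7 N. The tin did not move any further while I pressed. Then I let go and lifted clear.
- **Final position:** The last measurement puts the tin at basket x ≈ 119, y ≈ −8 mm, yaw about −0.4°. That is flush with the rail within camera accuracy and about 4 mm from the guide. The tab was found at the front, around x = 63, y = −9 mm.
- **Other things:** The bottle, ramekin, brush and scraper were all within about 3 mm of where they started, which is measurement noise.

**Checks that disagreed:**
- **Tool height:** With the fingers open, the tips stood about 44 mm above the reported tool height. The first approach therefore passed over the tin without touching it. I noticed it in the picture and corrected the height from then on.
- **Vertical force:** Pushing also gave an upward reading of up to about 13 N. The highest total I read was about 20 N, below the 25 N limit, but forces were only read at the end of each move.
- **Top camera:** In the last check the arm hid the tin from it, so its tab reading was wrong and I did not use it. The final pose rests on the scene camera alone.

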